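Stack the colour dishes on the plate

TASK

Set up the ink painting place: put the plain round porcelain dish that lies on the felt in the middle of the white plate, hollow side up. Then take the dish with the pouring lip out of the wooden drying rack and lay it centred on top of the plain dish, also hollow side up, with its lip pointing at the inkstone. It is porcelain, so set the dishes down gently on the plate and on one another without letting them drop. Leave the other dish in the rack, the paperweight and the bucket where they are.

Things in the scene. Friction and masses are not known exactly. Their poses are not given: they have to be found in the camera images.
- plain_dish: plain round white porcelain colour dish, 68 mm across, 18 mm high, straight sided, wall 6 mm, flat bottom 6 mm thick, hollow 12 mm deep; about 0.1 kg. It lies on the table hollow side up. Origin: centre of its underside; z points out of the hollow side.
- lipped_dish: like the plain dish (68 mm across, 18 mm high), with a pouring lip flush with the rim, 20 mm wide, standing out 12 mm. Origin: centre of the underside; z points out of the hollow side, x through the lip. It starts on edge in an end slot of the rack, lip up, hollow side facing the rack's +x; from above only its 18 mm thickness can be pinched. About 0.1 kg.
- rack_dish: a second plain dish, 68 mm across and 18 mm high, on edge in the other end slot of the rack; to be left alone. Origin: centre of its underside; z points out of the hollow side.
- rack: fixed wooden drying rack, 128 mm (x) by 100 mm (y), 58 mm high: two side boards, 52 mm apart, with grooves 22 mm wide that make slots at x = -45, -15, 15, 45 mm. A dish stands in an end slot, axis along x, its centre 46 mm above the table (wall top 80 mm, lip 92 mm); lift it 50 mm to clear the grooves. Origin: centre of the underside.
- plate: loose round white porcelain plate, 170 mm across, rim 14 mm high, flat inside to 64 mm from the centre, its inner floor 6 mm above the table; 0.36 kg. The felt between plate and rack carries only the plain dish. Origin: centre of its underside.
- inkstone: fixed black slate inkstone with a sunken well, 90 mm (x) by 130 mm (y), 26 mm high. Origin: centre of its underside.
- paperweight: loose dark steel bar 30 mm (x) by 200 mm (y), 20 mm high, on the painting sheet; bystander. Origin: centre of its underside.
- bucket: loose yellow brush-washing bucket with four wells, 158 mm across the rim, 100 mm high; bystander. Origin: centre of its underside.

How it is judged:
By the outcome, as a careful person would: the job done as asked, in the order asked, and still so for the second after the job is handed in, with the robot touching nothing.
It also fails if it takes over 69 s, if anything falls off the work surface, if the arm or the gripper's body presses on something with over 40 N, if the wrist force passes 120 N, or if a joint passes its speed limit or range.

ROBOT

A 6-joint arm with a two-finger parallel gripper is mounted at the origin on the work surface. World frame = base frame: x ahead of the robot, y to its left, z up, the work surface at z = 0. Lengths are in m, angles in rad, forces in N, time in s.
With the tool pointing down it reaches from about 0.325 to 0.85 m from the base axis. Payload 4.4 kg.
Tool frame: the origin (TCP) lies on the front face of the gripper's body, between the roots of the fingers; the fingertips stand 97 mm ahead of it and the grasp point (between the pads) lies 78 mm ahead of it; z points along the fingers, x is the direction in which the jaws open and shut, and the axes are right-handed (so a half turn about z gives the same grasp; the last joint's range is limited). The gripper opens to 94 mm and grips with 3 to 60 N. Pads are 16 mm wide; open, the fingers measure 119 mm over their backs; the gripper's body (75 mm by 177 mm) begins 78 mm behind the grasp point.
Start: joints at [-1.349, 0.207, 1.542, -0, 1.393, -0.15], TCP at [0.209, -0.536, 0.303] pointing down, gripper open.
Joint ranges: [-2.73, 2.73], [-0.86, 2.22], [0.23, 2.46], [-1.11, 4.25], [0.08, 2.63], [-2.82, 2.82]. Speed limits (rad/s): [2.79, 2.79, 3.14, 3.14, 3.14, 3.14].

INTERFACE

Orientations are given as a unit quaternion [w, x, y, z].
In Python, from plant import arm, viewer gives the robot as it stands.
- The arm moves only by the tool move_arm, never from a script. Its argument "moves" is a list of rows, each an object of numbers: "jaw": the finger opening in m, from 0 to 0.094; "dx", "dy", "dz": the shift along the tool's x, y, z in m; "ax", "ay", "az": the turn, a rotation vector about the tool's x, y, z in degrees. In form: [{"jaw": .., "dx": .., "dy": .., "dz": .., "ax": .., "ay": .., "az": ..}, ...]. A call has 1 to 12 rows; each row is the pose to reach, as a shift and turn from the pose commanded when the call began, along the tool's axes at that moment; what a row does not reach only later rows make up. A row lasts 1/12 s, in which the tool goes at most 41.7 mm and 7.16 degrees, less where a joint would pass 70% of its speed; a pose out of reach is approached as far as the arm can. A call with a gripper value outside its range is refused whole. The fingers move at their own pace and stop on an object; "squeeze" is the grip in N (left out, the last holds). Time passes only in rows, so rows that repeat a pose let the fingers close. It gives the time, the measured TCP pose, the force and the opening at its end, in the units of the state.
- arm.get_state(): the state, without advancing time (a new reading comes with each control period).
- viewer.get_image(name): name is "scene" or "top" or "wrist"; returns a dict with "image" (480x640x3 uint8, red, green, blue), "fov_y" (degrees; the focal length in pixels is half the picture's height over the tangent of half this angle, whatever the lens; pixels are square), "cx", "cy" (the principal point, pixels), "R" (3x3) and "t" (3): a world point X has camera coordinates R X + t; the wrist camera has in their place "tool_from_camera" (4x4, takes a point from camera to tool coordinates, whose origin is the TCP and whose axes are the tool frame's). Camera axes: x right, y down, z forward; pixel columns grow to the right and rows downward; lengths in m; the calibration is good to about 2 mm. A picture is of the moment at which its call begins: read the wrist's pose just before it. There is no depth.
- arm.job_done(): hands the job in, once; it reports no verdict.
The state is a dict: "t": time; "q": joint angles; "qvel": joint speeds; "effort": joint torques, N m; "tool_pos": TCP position; "ee_rot": TCP orientation; "contact_force": force on the tool from outside, world axes, zero at the start; "torque": the same for the moment, N m; "finger_gap": finger opening in m.
Only numpy, scipy, OpenCV 4.12 (cv2) and the standard library are available. Lean on these libraries where they do the work, as an engineer would, in place of code of your own. Each camera call takes 0.05 s, during which the arm holds its last target.

## Working session

There is one attempt and no reset: what is moved stays moved. The work goes in short steps, Python scripts to look and compute and a tool call to move; the robot and the scene stay as the last step left them, time stands still between calls to the robot, and variables do not carry over. Pictures are saved under pics/ and viewed, and the job is handed in when it is done.

Besides the shell and the picture viewer there is one more tool, called after "Emit:" as name(argument=value, ...), one argument or row to a line, values as JSON. move_arm: Moves the arm, as the interface text tells. Its arguments: {"type":"object","properties":{"moves":{"type":"array","items":{"type":"object","properties":{"jaw":{"type":"number"},"dx":{"type":"number"},"dy":{"type":"number"},"dz":{"type":"number"},"ax":{"type":"number"},"ay":{"type":"number"},"az":{"type":"number"}}}},"squeeze":{"type":"number"}},"required":["moves"]}

```bash
ls; mkdir -p pics; python3 - <<'E'
from plant import arm, viewer
import cv2,numpy as np
s=arm.get_state(); print(s)
for n in ["scene","top","wrist"]:
    d=viewer.get_image(n); cv2.imwrite(f"pics/{n}0.png",d["image"][:,:,::-1])
    print(n,{k:np.round(v,4).tolist() for k,v in d.items() if k!="image"})
E
```

```text
pics
{'t': 0.0, 'q': array([-1.34953597e+00,  2.07429477e-01,  1.54293879e+00, -2.49147827e-05,
        1.39349956e+00, -1.50511076e-01]), 'qvel': array([ 0.00057213,  0.00271737, -0.00091233,  0.00224405, -0.00083797,
        0.00071348]), 'effort': array([ 7.64162833e-04, -3.70875227e+01, -2.81415582e+01,  6.97879354e-02,
        3.60558985e-02, -1.80121015e-04]), 'tool_pos': array([ 0.20872549, -0.5351472 ,  0.30149238]), 'ee_rot': array([-7.66472027e-04,  8.25611523e-01, -5.64237820e-01, -8.40697344e-04]), 'contact_force': array([-0.11587056,  0.33795669, -0.20382319]), 'torque': array([-0.01238873,  0.01920205, -0.01294047]), 'finger_gap': 0.09381697735566445}
scene {'fov_y': 50.3929, 'cx': 316.7669, 'cy': 240.4508, 'R': [[-0.002, 1.0, 0.0038], [0.8398, 0.0038, -0.5429], [-0.5429, 0.0021, -0.8398]], 't': [0.0637, -0.4772, 1.5683]}
top {'fov_y': 57.7248, 'cx': 316.9651, 'cy': 238.0757, 'R': [[0.0195, -0.9996, -0.0217], [-0.9813, -0.015, -0.192], [0.1915, 0.025, -0.9812]], 't': [-0.0743, 0.6044, 1.1183]}
wrist {'fov_y': 65.5772, 'cx': 317.4636, 'cy': 232.993, 'tool_from_camera': [[1.0, 0.0001, -0.0011, 0.0003], [0.0002, 0.9587, 0.2843, -0.0828], [0.001, -0.2843, 0.9587, -0.0825], [0.0, 0.0, 0.0, 1.0]]}
```

View pics/scene0.png

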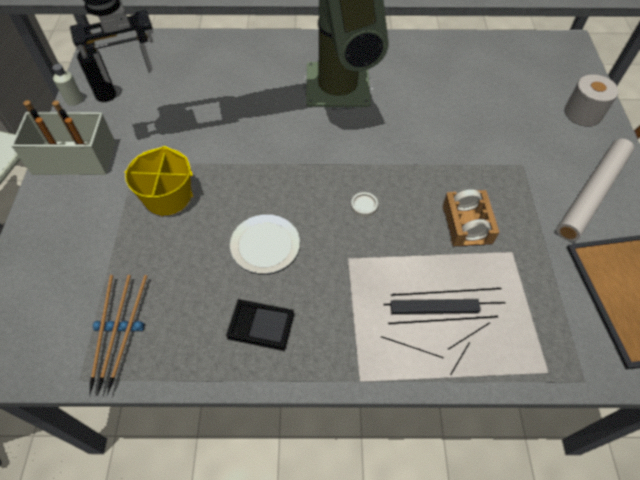

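View pics/top0.png

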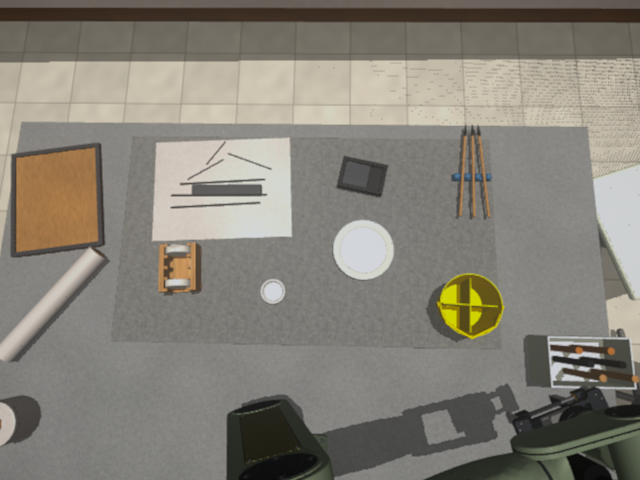

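View pics/wrist0.png

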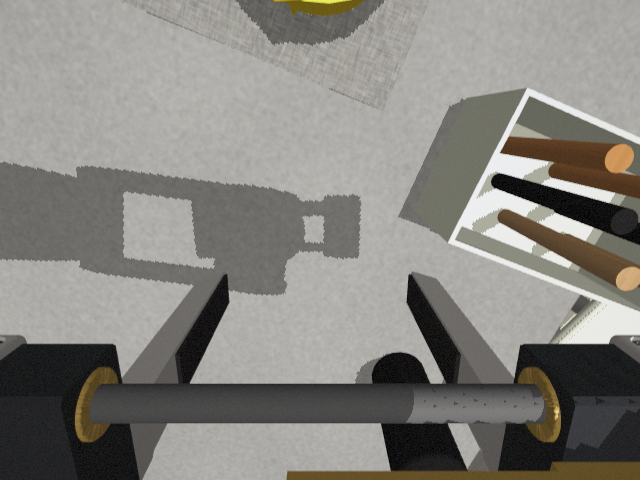

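```bash
cat > h.py <<'E'
import cv2,numpy as np
from scipy.spatial.transform import Rotation as Ro
def f(d): return 240/np.tan(np.radians(d["fov_y"]/2))
def cam(d,pose=None):
    """returns centre C, Rwc (cam->world)"""
    if "R" in d:
        R=np.array(d["R"]); return -R.T@np.array(d["t"]), R.T
    T=np.array(d["tool_from_camera"]); p,q=pose
    Rt=Ro.from_quat(np.roll(q,-1)).as_matrix()
    return Rt@T[:3,3]+p, Rt@T[:3,:3]
def rays(d,uv,pose=None):
    C,R=cam(d,pose); uv=np.atleast_2d(uv).astype(float); k=f(d)
    v=np.c_[(uv[:,0]-d["cx"])/k,(uv[:,1]-d["cy"])/k,np.ones(len(uv))]@R.T
    return C,v/np.linalg.norm(v,axis=1,keepdims=True)
def plane(d,uv,z,pose=None):
    C,v=rays(d,uv,pose); return C+v*((z-C[2])/v[:,2])[:,None]
def proj(d,X,pose=None):
    C,R=cam(d,pose); c=(np.atleast_2d(X)-C)@R; k=f(d)
    return np.c_[c[:,0]/c[:,2]*k+d["cx"],c[:,1]/c[:,2]*k+d["cy"]]
def tri(*L):
    """L: (C,v) ; least squares point, residuals"""
    A=0;b=0
    for C,v in L:
        P=np.eye(3)-np.outer(v,v); A=A+P; b=b+P@C
    X=np.linalg.solve(A,b)
    return X,[np.linalg.norm((np.eye(3)-np.outer(v,v))@(X-C)) for C,v in L]
def circ(P):
    A=np.c_[2*P[:,:2],np.ones(len(P))]; s=np.linalg.lstsq(A,(P[:,:2]**2).sum(1),rcond=None)[0]
    return s[:2],np.sqrt(s[2]+s[0]**2+s[1]**2)
def pose(s): return np.array(s["tool_pos"]),np.array(s["ee_rot"])
E
python3 - <<'E'
import cv2
a=cv2.imread('pics/scene0.png'); b=cv2.imread('pics/top0.png')
x=cv2.resize(a[170:260,340:520],None,fx=4,fy=4,interpolation=2)
y=cv2.resize(b[225:315,140:320],None,fx=4,fy=4,interpolation=2)
import numpy as np
cv2.imwrite('pics/zoomA.png',x);cv2.imwrite('pics/zoomB.png',y)
from plant import viewer
from h import *
for n in("scene","top"):
    d=viewer.get_image(n); im=d["image"]; cv2.imwrite(f"pics/{n}1.png",im[:,:,::-1])
    hsv=cv2.cvtColor(im,cv2.COLOR_RGB2HSV)
    m=((hsv[...,2]>170)&(hsv[...,1]<60)).astype(np.uint8)
    k,lab,st,ce=cv2.connectedComponentsWithStats(m)
    for i in range(1,k):
        if 60<st[i,4]<6000: print(n,st[i],ce[i].round(1))
    print(cam(d)[0])
E
```

```text
scene [ 37  16  22  14 216] [47.7 21.4]
scene [60 16 15 10 77] [67.1 19.4]
scene [150  16  50  12 518] [175.4  21. ]
scene [ 201   16  116   13 1322] [258.1  21.6]
scene [ 387   16   99   13 1078] [434.8  22.4]
scene [485  17  87  12 892] [526.6  22.6]
scene [585  18  45  15 556] [606.5  24.8]
scene [ 50  32  25  30 536] [62.2 45.9]
scene [591  34  15   8  68] [597.8  37.3]
scene [600  35  27  37 344] [611.4  49.9]
scene [ 580   66   60   34 1128] [614.6  85.8]
scene [54 75 15  8 80] [61.  78.3]
scene [622 101  18  26 283] [632.8 110.6]
scene [  0 132  17  43 490] [  6.1 150.1]
scene [ 567  139   65   92 1415] [599.5 185.1]
scene [ 10 167  16  18 127] [ 18.6 173.1]
scene [458 190  21   8 115] [467.7 193. ]
scene [352 192  26  21 382] [364.2 203.1]
scene [ 230  215   70   58 3171] [264.3 243.2]
scene [466 219  22   9  97] [475.  222.8]
scene [ 62 408  47  23 596] [ 90.3 415.7]
scene [601 409  14   7  62] [606.2 411. ]
scene [  23  437   89   43 2635] [ 64.3 461.7]
scene [  6 440  14  17 101] [ 12.9 447.6]
scene [ 445  440   87   40 3138] [487.3 460. ]
scene [ 528  440   89   40 2554] [569.3 462.6]
scene [612 442  15  15  92] [618.7 449.3]
[ 1.2523354 -0.0651209  1.0576537]
top [ 333  220   61   60 2835] [363.1 249.3]
top [167 245  20   7 121] [176.2 248. ]
top [   0  248   99  112 1858] [ 47.3 302.5]
top [166 279  21   7 125] [175.9 281.9]
top [261 279  24  25 448] [272.6 291.2]
top [568 352  32   6 118] [584.1 354.8]
top [562 375  22   6 100] [571.4 378.1]
top [  0 403  15  42 449] [  5.9 422.7]
[ 0.38031177 -0.09310791  1.21166882]
```

View pics/zoomA.png

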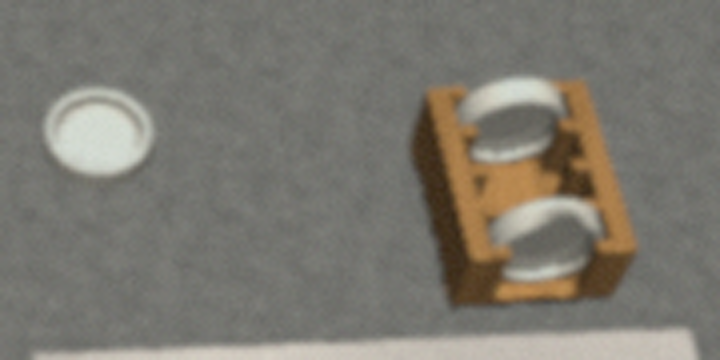

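View pics/zoomB.png

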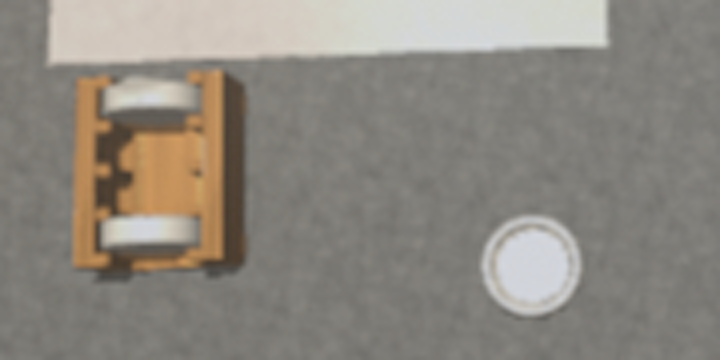

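```bash
cat > m0.py <<'E'
from h import *
from plant import viewer,arm
D={n:viewer.get_image(n) for n in("scene","top")}
boxes={"scene":{"plate":(225,210,80,70),"dish":(348,188,36,30),"ink":(220,295,80,60)},"top":{"plate":(328,215,72,72),"dish":(256,275,34,34),"ink":(330,150,64,52)}}
cen={}
for n,d in D.items():
    hsv=cv2.cvtColor(d["image"],cv2.COLOR_RGB2HSV)
    for o,(x,y,w,h) in boxes[n].items():
        sub=hsv[y:y+h,x:x+w]
        m=((sub[...,2]>150)&(sub[...,1]<60)) if o!="ink" else (sub[...,2]<75)
        cs,_=cv2.findContours(m.astype(np.uint8),cv2.RETR_EXTERNAL,cv2.CHAIN_APPROX_NONE)
        c=max(cs,key=cv2.contourArea)[:,0]+[x,y]
        if o=="ink":
            r=cv2.minAreaRect(c.astype(np.float32)); P=plane(d,c,0.026)[:,:2]
            r=cv2.minAreaRect((P*1000).astype(np.float32)); print(n,o,r, cv2.boxPoints(r).round(0).tolist())
        else:
            z={"plate":.014,"dish":.018}[o]
            p,r=circ(plane(d,c,z)); print(n,o,"z",z,p.round(4),r.round(4), len(c))
            e=cv2.fitEllipse(c.astype(np.float32)); cen[n,o]=e[0]
for o in("plate","dish"):
    L=[]
    for n in D:
        C,v=rays(D[n],cen[n,o]); L.append((C,v[0]))
    print(o,tri(*L))
for n,u in(("scene",(467.7,190)),("scene",(475,219)),("top",(176.2,246)),("top",(175.9,281))):
    print(n,u,plane(D[n],u,.08)[0].round(3))
E
python3 m0.py
```

```text
scene plate z 0.014 [ 0.5826 -0.1897] 0.0841 183
scene dish z 0.018 [0.4634 0.0582] 0.0338 69
scene ink ((802.1866455078125, -184.5855712890625), (133.9405975341797, 98.20231628417969), 78.00592041015625) [[740.0, -240.0], [836.0, -260.0], [864.0, -129.0], [768.0, -109.0]]
top plate z 0.014 [ 0.5855 -0.1914] 0.0839 170
top dish z 0.018 [0.4648 0.0567] 0.0332 69
top ink ((793.1790771484375, -186.88693237304688), (127.40496826171875, 97.12410736083984), 78.24047088623047) [[733.0, -239.0], [828.0, -259.0], [854.0, -134.0], [759.0, -115.0]]
plate (array([ 0.58464566, -0.19079062,  0.01232648]), [np.float64(0.000887985081146929), np.float64(0.0008879850811469419)])
dish (array([0.46456501, 0.05732595, 0.01883091]), [np.float64(0.0007116097616098492), np.float64(0.0007116097616098688)])
scene (467.7, 190) [0.472 0.306 0.08 ]
scene (475, 219) [0.559 0.309 0.08 ]
top (176.2, 246) [0.574 0.31  0.08 ]
top (175.9, 281) [0.481 0.303 0.08 ]
```

```bash
cat >> h.py <<'E'
def Rdown(head_deg,R=None):
    """tool down, x at heading"""
    h=np.radians(head_deg); x=np.array([np.cos(h),np.sin(h),0]); z=np.array([0,0,-1.]); return np.c_[x,np.cross(z,x),z]
def rel(s,P,R):
    p,q=pose(s); R0=Ro.from_quat(np.roll(q,-1)).as_matrix()
    d=R0.T@(np.array(P)-p); a=np.degrees(Ro.from_matrix(R0.T@R).as_rotvec())
    print("shift mm",(d*1000).round(1),"rot",a.round(2), "t",s["t"], "rows",np.linalg.norm(d)/.0417,np.linalg.norm(a)/7.16)
E
python3 -c "
from h import *
from plant import arm
s=arm.get_state(); rel(s,[.4645,.0573,.25],Rdown(0))"
```

```text
shift mm [-459.5 -453.6   52.7] rot [-2.00e-02  2.00e-02 -6.87e+01] t 0.35 rows 15.534381868343887 9.59456589771468
```

Emit:
move_arm(
  moves=[
    {"dx": -0.46,"dy": -0.454,"dz": 0.053,"az": -68.7,"jaw": 0.094},
    {"dx": -0.46,"dy": -0.454,"dz": 0.053,"az": -68.7},
    {"dx": -0.46,"dy": -0.454,"dz": 0.053,"az": -68.7},
    {"dx": -0.46,"dy": -0.454,"dz": 0.053,"az": -68.7},
    {"dx": -0.46,"dy": -0.454,"dz": 0.053,"az": -68.7},
    {"dx": -0.46,"dy": -0.454,"dz": 0.053,"az": -68.7},
    {"dx": -0.46,"dy": -0.454,"dz": 0.053,"az": -68.7},
    {"dx": -0.46,"dy": -0.454,"dz": 0.053,"az": -68.7},
    {"dx": -0.46,"dy": -0.454,"dz": 0.053,"az": -68.7},
    {"dx": -0.46,"dy": -0.454,"dz": 0.053,"az": -68.7},
    {"dx": -0.46,"dy": -0.454,"dz": 0.053,"az": -68.7},
    {"dx": -0.46,"dy": -0.454,"dz": 0.053,"az": -68.7},
  ],
)

```text
invalid input at $.moves[0]: expected keys jaw, dx, dy, dz, ax, ay, az
```

```bash
cat > log.py <<'E'
from h import *
from plant import arm
import json
s=arm.get_state()
open('log.jsonl','a').write(json.dumps({k:np.array(s[k]).tolist() for k in s})+"\n")
print("t",round(s["t"],2),"q",s["q"].round(3),"p",s["tool_pos"].round(4),"F",s["contact_force"].round(1),"gap",round(s["finger_gap"],4))
E
cat > go.py <<'E'
import sys
from log import *
a=[float(v) for v in sys.argv[1:5]]
rel(s,a[:3],Rdown(a[3]))
E
python3 go.py .4645 .0573 .25 0
```

```text
t 0.35 q [-1.35   0.207  1.542 -0.     1.393 -0.151] p [ 0.2088 -0.5356  0.3024] F [-0.3  0.1 -0.4] gap 0.0942
shift mm [-459.5 -453.6   52.7] rot [-2.00e-02  2.00e-02 -6.87e+01] t 0.35 rows 15.534381868343887 9.59456589771468
```

Emit:
move_arm(
  moves=[
    {"jaw": 0.094,"dx": -0.46,"dy": -0.454,"dz": 0.053,"ax": 0,"ay": 0,"az": -68.7},
    {"jaw": 0.094,"dx": -0.46,"dy": -0.454,"dz": 0.053,"ax": 0,"ay": 0,"az": -68.7},
    {"jaw": 0.094,"dx": -0.46,"dy": -0.454,"dz": 0.053,"ax": 0,"ay": 0,"az": -68.7},
    {"jaw": 0.094,"dx": -0.46,"dy": -0.454,"dz": 0.053,"ax": 0,"ay": 0,"az": -68.7},
    {"jaw": 0.094,"dx": -0.46,"dy": -0.454,"dz": 0.053,"ax": 0,"ay": 0,"az": -68.7},
    {"jaw": 0.094,"dx": -0.46,"dy": -0.454,"dz": 0.053,"ax": 0,"ay": 0,"az": -68.7},
    {"jaw": 0.094,"dx": -0.46,"dy": -0.454,"dz": 0.053,"ax": 0,"ay": 0,"az": -68.7},
    {"jaw": 0.094,"dx": -0.46,"dy": -0.454,"dz": 0.053,"ax": 0,"ay": 0,"az": -68.7},
    {"jaw": 0.094,"dx": -0.46,"dy": -0.454,"dz": 0.053,"ax": 0,"ay": 0,"az": -68.7},
    {"jaw": 0.094,"dx": -0.46,"dy": -0.454,"dz": 0.053,"ax": 0,"ay": 0,"az": -68.7},
    {"jaw": 0.094,"dx": -0.46,"dy": -0.454,"dz": 0.053,"ax": 0,"ay": 0,"az": -68.7},
    {"jaw": 0.094,"dx": -0.46,"dy": -0.454,"dz": 0.053,"ax": 0,"ay": 0,"az": -68.7},
  ],
)

```text
t: 1.35
tool_pos: [0.4066, -0.0761, 0.2621]
ee_rot: [0.0, 1.0, -0.0, 0.001]
contact_force: [1.0, -0.1, -0.3]
finger_gap: 0.0942
```

```bash
python3 go.py .4645 .0573 .25 0
```

```text
t 1.35 q [-0.395 -0.11   1.96  -0.     1.29  -0.395] p [ 0.4066 -0.0761  0.2621] F [ 1.  -0.1 -0.3] gap 0.0942
shift mm [  57.9 -133.5   12.1] rot [ 0.04 -0.08 -0.  ] t 1.35 rows 3.500648559896588 0.012285030198502096
```

Emit:
move_arm(
  moves=[
    {"jaw": 0.094,"dx": 0.058,"dy": -0.134,"dz": 0.012,"ax": 0,"ay": 0,"az": 0},
    {"jaw": 0.094,"dx": 0.058,"dy": -0.134,"dz": 0.012,"ax": 0,"ay": 0,"az": 0},
    {"jaw": 0.094,"dx": 0.058,"dy": -0.134,"dz": 0.012,"ax": 0,"ay": 0,"az": 0},
    {"jaw": 0.094,"dx": 0.058,"dy": -0.134,"dz": 0.012,"ax": 0,"ay": 0,"az": 0},
    {"jaw": 0.094,"dx": 0.058,"dy": -0.134,"dz": 0.012,"ax": 0,"ay": 0,"az": 0},
  ],
)

```text
t: 1.77
tool_pos: [0.465, 0.0594, 0.2496]
ee_rot: [-0.001, 1.0, 0.003, 0.0]
contact_force: [0.5, -0.6, -1.0]
finger_gap: 0.0936
```

```bash
cat > wr.py <<'E'
import sys
from log import *
from plant import viewer
d=viewer.get_image("wrist"); cv2.imwrite(f"pics/{sys.argv[1]}.png",d["image"][:,:,::-1])
np.save(f"pics/{sys.argv[1]}.npy",dict(d=d,s=s),allow_pickle=True)
E
python3 wr.py w1; python3 - <<'E'
from h import *
o=np.load('pics/w1.npy',allow_pickle=True).item(); d,s=o["d"],o["s"]
print(proj(d,[[.4645,.0573,.018]],pose(s)))
E
```

```text
t 1.77 q [-5.900e-02  3.100e-02  1.852e+00  1.000e-03  1.258e+00 -6.500e-02] p [0.465  0.0594 0.2496] F [ 0.5 -0.6 -1. ] gap 0.0936
[[317.15063092 224.62437604]]
```

View pics/w1.png

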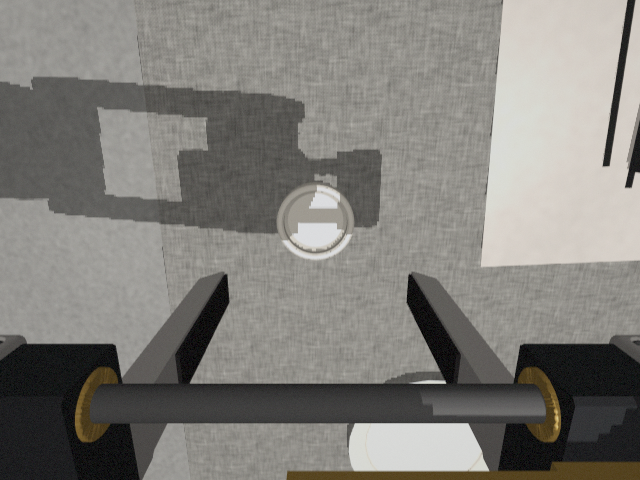

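```bash
python3 - <<'E'
from h import *
o=np.load('pics/w1.npy',allow_pickle=True).item(); d,s=o["d"],o["s"]
g=cv2.cvtColor(d["image"],cv2.COLOR_RGB2GRAY)[165:280,255:380]
c=cv2.HoughCircles(cv2.resize(cv2.GaussianBlur(g,(3,3),0),None,fx=2,fy=2),cv2.HOUGH_GRADIENT,1,20,param1=100,param2=25,minRadius=64,maxRadius=90)
print(c)
for x,y,r in c[0][:4]:
    u=(x/2+255-.25,y/2+165-.25); print(u,r/2,plane(d,u,.018,pose(s)))
E
```

```text
[[[120.5 113.5  76.1]]]
(np.float32(315.0), np.float32(221.5)) 38.05 [[0.46261182 0.06011021 0.018     ]]
```

Emit:
move_arm(
  moves=[
    {"jaw": 0.094,"dx": -0.002,"dy": 0,"dz": 0.04,"ax": 0,"ay": 0,"az": 0},
    {"jaw": 0.094,"dx": -0.002,"dy": 0,"dz": 0.08,"ax": 0,"ay": 0,"az": 0},
    {"jaw": 0.094,"dx": -0.002,"dy": 0,"dz": 0.115,"ax": 0,"ay": 0,"az": 0},
    {"jaw": 0.094,"dx": -0.002,"dy": 0,"dz": 0.135,"ax": 0,"ay": 0,"az": 0},
    {"jaw": 0.094,"dx": -0.002,"dy": 0,"dz": 0.142,"ax": 0,"ay": 0,"az": 0},
    {"jaw": 0.094,"dx": -0.002,"dy": 0,"dz": 0.142,"ax": 0,"ay": 0,"az": 0},
  ],
)

```text
t: 2.32
tool_pos: [0.4605, 0.0548, 0.1062]
ee_rot: [0.0, 1.0, -0.001, -0.002]
contact_force: [-0.6, -0.4, 0.9]
finger_gap: 0.094
```

```bash
python3 wr.py w2
```

```text
t 2.32 q [-0.068  0.247  1.961 -0.     0.938 -0.066] p [0.4605 0.0548 0.1062] F [-0.6 -0.4  0.9] gap 0.094
```

View pics/w2.png

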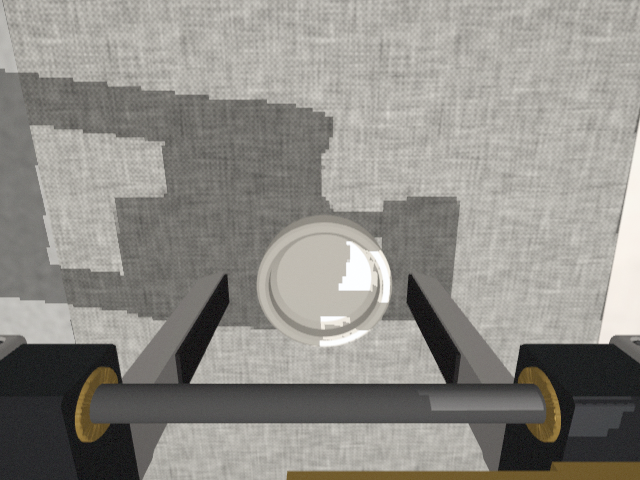

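```bash
python3 - <<'E'
from h import *
from plant import arm
o=np.load('pics/w2.npy',allow_pickle=True).item(); d=o["d"]
g=cv2.cvtColor(d["image"],cv2.COLOR_RGB2GRAY)[195:370,235:410]
c=cv2.HoughCircles(cv2.GaussianBlur(g,(3,3),0),cv2.HOUGH_GRADIENT,1,20,param1=100,param2=25,minRadius=55,maxRadius=80)
print(c)
I=(np.zeros(3),np.array([1.,0,0,0]))
for zt in(.084,.088,.092):
  for x,y,r in c[0][:3]:
    print(zt,plane(d,(x+235,y+195),zt,I))
for i in range(4): print(arm.get_state()["tool_pos"])
E
```

```text
[[[ 88.5  85.5  66.6]
  [ 91.5 106.5  79.4]]]
0.084 [[ 0.00248301 -0.00962956  0.084     ]]
0.084 [[0.00401087 0.00159206 0.084     ]]
0.088 [[ 0.00255518 -0.00786828  0.088     ]]
0.088 [[0.00411974 0.0036229  0.088     ]]
0.092 [[ 0.00262735 -0.006107    0.092     ]]
0.092 [[0.00422862 0.00565374 0.092     ]]
[0.46201103 0.05492704 0.10784092]
[0.46201103 0.05492704 0.10784092]
[0.46201103 0.05492704 0.10784092]
[0.46201103 0.05492704 0.10784092]
```

Emit:
move_arm(
  moves=[
    {"jaw": 0.094,"dx": 0.0025,"dy": -0.006,"dz": 0.003,"ax": 0,"ay": 0,"az": 0},
    {"jaw": 0.094,"dx": 0.0025,"dy": -0.006,"dz": 0.006,"ax": 0,"ay": 0,"az": 0},
    {"jaw": 0.06,"dx": 0.0025,"dy": -0.006,"dz": 0.006,"ax": 0,"ay": 0,"az": 0},
    {"jaw": 0.06,"dx": 0.0025,"dy": -0.006,"dz": 0.006,"ax": 0,"ay": 0,"az": 0},
    {"jaw": 0.06,"dx": 0.0025,"dy": -0.006,"dz": 0.006,"ax": 0,"ay": 0,"az": 0},
    {"jaw": 0.06,"dx": 0.0025,"dy": -0.006,"dz": 0.006,"ax": 0,"ay": 0,"az": 0},
  ],
  squeeze=12,
)

```text
t: 2.87
tool_pos: [0.4649, 0.062, 0.1022]
ee_rot: [0.0, 1.0, 0.0, 0.0]
contact_force: [-0.7, -0.9, -0.3]
finger_gap: 0.0709
```

```bash
python3 wr.py w3
```

```text
t 2.87 q [-0.052  0.262  1.953 -0.     0.926 -0.053] p [0.4649 0.062  0.1022] F [-0.7 -0.9 -0.3] gap 0.0709
```

View pics/w3.png

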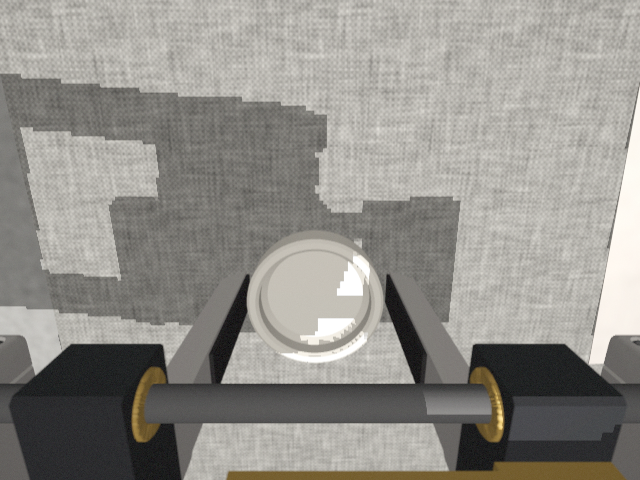

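```bash
python3 - <<'E'
from h import *
o=np.load('pics/w3.npy',allow_pickle=True).item(); d=o["d"]
I=(np.zeros(3),np.array([1.,0,0,0]))
print(plane(d,[(315,300)],.0845,I), proj(d,[(0,0,.0845),(0,-.034,.0845),(0,.034,.0845)],I))
E
```

```text
[[-0.00165868  0.00102672  0.0845    ]] [[318.35965353 298.10805431]
 [318.39119621 231.93369911]
 [318.33126108 357.67343649]]
```

Emit:
move_arm(
  moves=[
    {"jaw": 0.06,"dx": 0,"dy": 0,"dz": 0,"ax": 0,"ay": 0,"az": 0},
    {"jaw": 0.06,"dx": 0,"dy": 0,"dz": 0,"ax": 0,"ay": 0,"az": 0},
    {"jaw": 0.06,"dx": 0,"dy": 0,"dz": 0,"ax": 0,"ay": 0,"az": 0},
  ],
  squeeze=15,
)

```text
t: 3.17
tool_pos: [0.4648, 0.0619, 0.1021]
ee_rot: [-0.0, 1.0, 0.0, 0.0]
contact_force: [-0.7, 0.4, 4.0]
finger_gap: 0.0672
```

Emit:
move_arm(
  moves=[
    {"jaw": 0.06,"dx": 0,"dy": 0,"dz": -0.02,"ax": 0,"ay": 0,"az": 0},
    {"jaw": 0.06,"dx": 0,"dy": 0,"dz": -0.05,"ax": 0,"ay": 0,"az": 0},
    {"jaw": 0.06,"dx": 0.015,"dy": 0.031,"dz": -0.06,"ax": 0,"ay": 0,"az": 0},
    {"jaw": 0.06,"dx": 0.03,"dy": 0.062,"dz": -0.06,"ax": 0,"ay": 0,"az": 0},
    {"jaw": 0.06,"dx": 0.045,"dy": 0.093,"dz": -0.06,"ax": 0,"ay": 0,"az": 0},
    {"jaw": 0.06,"dx": 0.06,"dy": 0.124,"dz": -0.06,"ax": 0,"ay": 0,"az": 0},
    {"jaw": 0.06,"dx": 0.075,"dy": 0.155,"dz": -0.06,"ax": 0,"ay": 0,"az": 0},
    {"jaw": 0.06,"dx": 0.09,"dy": 0.186,"dz": -0.06,"ax": 0,"ay": 0,"az": 0},
    {"jaw": 0.06,"dx": 0.105,"dy": 0.217,"dz": -0.06,"ax": 0,"ay": 0,"az": 0},
    {"jaw": 0.06,"dx": 0.115,"dy": 0.24,"dz": -0.06,"ax": 0,"ay": 0,"az": 0},
    {"jaw": 0.06,"dx": 0.12,"dy": 0.248,"dz": -0.06,"ax": 0,"ay": 0,"az": 0},
    {"jaw": 0.06,"dx": 0.12,"dy": 0.248,"dz": -0.06,"ax": 0,"ay": 0,"az": 0},
  ],
)

```text
t: 4.17
tool_pos: [0.5852, -0.1881, 0.1613]
ee_rot: [0.0, 1.0, -0.001, 0.0]
contact_force: [0.2, -0.2, 0.0]
finger_gap: 0.0677
```

```bash
python3 wr.py w4; python3 -c "
from plant import viewer
import cv2,numpy as np
for n in('top','scene'):
  d=viewer.get_image(n); np.save(f'pics/{n}4.npy',d,allow_pickle=True); cv2.imwrite(f'pics/{n}4.png',d['image'][:,:,::-1])"; python3 log.py
```

```text
t 4.17 q [-0.452  0.433  1.558 -0.     1.15  -0.449] p [ 0.5852 -0.1881  0.1613] F [ 0.2 -0.2  0. ] gap 0.0677
t 4.32 q [-4.480e-01  4.300e-01  1.563e+00  1.000e-03  1.151e+00 -4.490e-01] p [ 0.5837 -0.1845  0.161 ] F [ 0.1 -0.9 -0.4] gap 0.0677
```

View pics/w4.png

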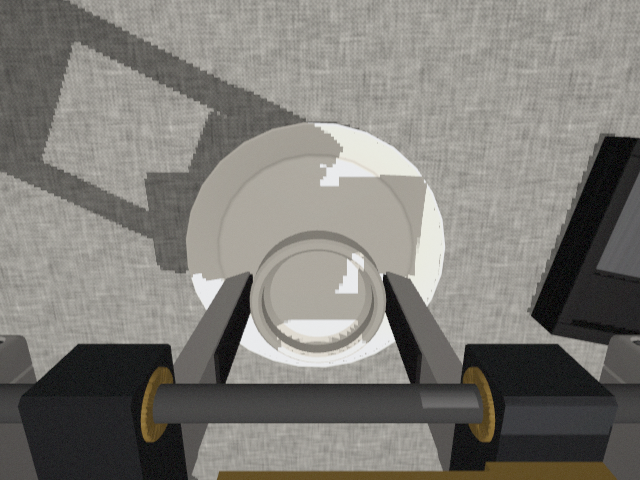

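View pics/top4.png

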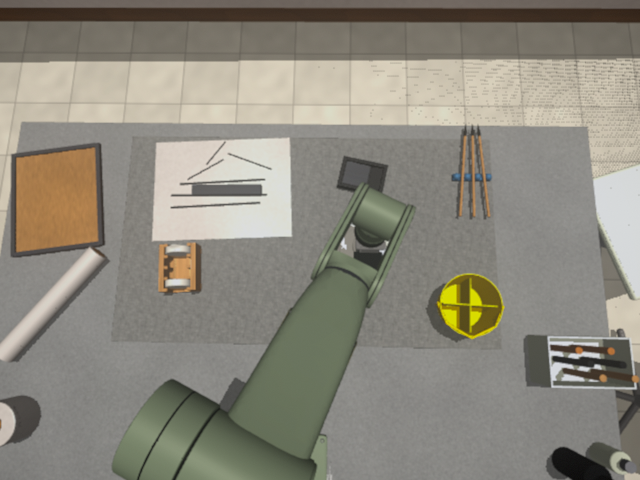

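```bash
python3 - <<'E'
from h import *
o=np.load('pics/w4.npy',allow_pickle=True).item(); d=o["d"]
im=d["image"]; g=cv2.cvtColor(im,cv2.COLOR_RGB2HSV)
I=(np.zeros(3),np.array([1.,0,0,0])); zt=.161-.014
blur=cv2.GaussianBlur(cv2.cvtColor(im,cv2.COLOR_RGB2GRAY).astype(np.float32),(5,5),0)
c0=np.array([0,-.028]);
pts=[]
for a in np.radians(np.arange(0,360,3)):
    rr=np.arange(.070,.100,.0005)
    P=np.c_[c0[0]+rr*np.cos(a),c0[1]+rr*np.sin(a),np.full(len(rr),zt)]
    uv=proj(d,P,I); 
    v=cv2.remap(blur,uv[:,0].astype(np.float32)[:,None],uv[:,1].astype(np.float32)[:,None],1)[:,0]
    if uv[:,1].max()>370: continue
    gr=np.diff(v); i=gr.argmin()
    if gr[i]<-4: pts.append(P[i,:2])
pts=np.array(pts)
for _ in range(6):
    c,r=circ(pts); e=abs(np.hypot(*(pts-c).T)-r); pts=pts[e<max(2*np.median(e),.0008)]
print(len(pts),c,r, proj(d,[[*c,zt]],I))
g=cv2.cvtColor(im,cv2.COLOR_RGB2GRAY)[225:365,240:400]
print(cv2.HoughCircles(cv2.GaussianBlur(g,(3,3),0),cv2.HOUGH_GRADIENT,1,20,param1=100,param2=25,minRadius=55,maxRadius=75))
print(proj(d,[(0,0,.0845)],I))
E
```

```text
39 [-0.00129817 -0.02241066] 0.08486679990128443 [[316.05133948 221.79375531]]
[[[77.5 73.5 68.6]]]
[[318.35812277 298.10595809]]
```

```bash
cat > plate.py <<'E'
from h import *
import sys
def platefit(d,zt,c0,I=(np.zeros(3),np.array([1.,0,0,0])),vmax=375):
    blur=cv2.GaussianBlur(cv2.cvtColor(d["image"],cv2.COLOR_RGB2GRAY).astype(np.float32),(5,5),0)
    pts=[]
    for a in np.radians(np.arange(0,360,3)):
        rr=np.arange(.076,.094,.0004)
        P=np.c_[c0[0]+rr*np.cos(a),c0[1]+rr*np.sin(a),np.full(len(rr),zt)]
        uv=proj(d,P,I)
        if uv[:,1].max()>vmax or uv.min()<0: continue
        v=cv2.remap(blur,uv[:,0].astype(np.float32)[:,None],uv[:,1].astype(np.float32)[:,None],1)[:,0]
        gr=np.diff(v); i=gr.argmin()
        if gr[i]<-3: pts.append(P[i,:2])
    pts=np.array(pts)
    for _ in range(6):
        c,r=circ(pts); e=abs(np.hypot(*(pts-c).T)-r); pts=pts[e<max(2*np.median(e),.0006)]
    return c,r,len(pts)
E
python3 - <<'E'
from plate import *
o=np.load('pics/w4.npy',allow_pickle=True).item(); d=o["d"]
c=[0,0]
for i in range(3):
    c,r,n=platefit(d,.161-.014,c); print(c,r,n)
E
```

```text
[-0.00201629  0.00093316] 0.08404215244984982 90
[-0.0020092  0.0009082] 0.08403526066593303 84
[-0.00196662  0.00088697] 0.08399719698223349 84
```

Emit:
move_arm(
  moves=[
    {"jaw": 0.06,"dx": -0.001,"dy": 0.001,"dz": 0.015,"ax": 0,"ay": 0,"az": 0},
    {"jaw": 0.06,"dx": -0.001,"dy": 0.001,"dz": 0.03,"ax": 0,"ay": 0,"az": 0},
    {"jaw": 0.06,"dx": -0.001,"dy": 0.001,"dz": 0.042,"ax": 0,"ay": 0,"az": 0},
    {"jaw": 0.06,"dx": -0.001,"dy": 0.001,"dz": 0.047,"ax": 0,"ay": 0,"az": 0},
    {"jaw": 0.06,"dx": -0.001,"dy": 0.001,"dz": 0.049,"ax": 0,"ay": 0,"az": 0},
    {"jaw": 0.06,"dx": -0.001,"dy": 0.001,"dz": 0.05,"ax": 0,"ay": 0,"az": 0},
    {"jaw": 0.06,"dx": -0.001,"dy": 0.001,"dz": 0.051,"ax": 0,"ay": 0,"az": 0},
  ],
)

```text
t: 4.9
tool_pos: [0.5841, -0.1869, 0.1114]
ee_rot: [0.0, 1.0, 0.0, 0.001]
contact_force: [0.1, 0.4, 0.1]
finger_gap: 0.0679
```

```bash
python3 log.py; python3 wr.py w5; python3 - <<'E'
from plate import *
o=np.load('pics/w5.npy',allow_pickle=True).item(); d=o["d"]
c=[0,0]
for i in range(3):
    c,r,n=platefit(d,.110-.014,c); print(c,r,n)
E
```

```text
t 4.9 q [-0.451  0.498  1.584  0.     1.058 -0.451] p [ 0.5841 -0.1869  0.1114] F [0.1 0.4 0.1] gap 0.0679
t 4.9 q [-0.451  0.498  1.584  0.     1.058 -0.451] p [ 0.5841 -0.1869  0.1114] F [0.1 0.4 0.1] gap 0.0679
[-0.00074675  0.00211473] 0.08369469031298095 58
[-0.00080351  0.0021569 ] 0.08371799359176298 51
[-0.00081756  0.00210098] 0.08367340891947912 53
```

View pics/w5.png

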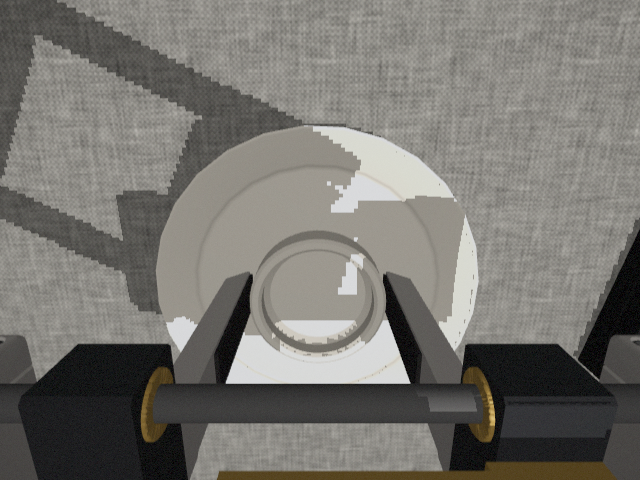

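Emit:
move_arm(
  moves=[
    {"jaw": 0.06,"dx": -0.0005,"dy": 0.002,"dz": 0,"ax": 0,"ay": 0,"az": 0},
    {"jaw": 0.06,"dx": -0.0005,"dy": 0.002,"dz": 0.001,"ax": 0,"ay": 0,"az": 0},
    {"jaw": 0.06,"dx": -0.0005,"dy": 0.002,"dz": 0.0015,"ax": 0,"ay": 0,"az": 0},
    {"jaw": 0.06,"dx": -0.0005,"dy": 0.002,"dz": 0.002,"ax": 0,"ay": 0,"az": 0},
    {"jaw": 0.06,"dx": -0.0005,"dy": 0.002,"dz": 0.0025,"ax": 0,"ay": 0,"az": 0},
    {"jaw": 0.06,"dx": -0.0005,"dy": 0.002,"dz": 0.003,"ax": 0,"ay": 0,"az": 0},
  ],
)

```text
t: 5.45
tool_pos: [0.5832, -0.1892, 0.1082]
ee_rot: [0.0, 1.0, -0.0, -0.0]
contact_force: [-2.0, 0.9, 3.3]
finger_gap: 0.0677
```

```bash
python3 log.py
```

```text
t 5.45 q [-0.455  0.503  1.585 -0.     1.054 -0.455] p [ 0.5832 -0.1892  0.1082] F [-2.   0.9  3.3] gap 0.0677
```

Emit:
move_arm(
  moves=[
    {"jaw": 0.06,"dx": 0,"dy": 0,"dz": 0.0004,"ax": 0,"ay": 0,"az": 0},
    {"jaw": 0.06,"dx": 0,"dy": 0,"dz": 0.0004,"ax": 0,"ay": 0,"az": 0},
  ],
)

```text
t: 5.62
tool_pos: [0.5832, -0.1892, 0.1081]
ee_rot: [0.0, 1.0, 0.0, -0.0]
contact_force: [-2.8, 0.7, 5.6]
finger_gap: 0.0677
```

Emit:
move_arm(
  moves=[
    {"jaw": 0.072,"dx": 0,"dy": 0,"dz": 0,"ax": 0,"ay": 0,"az": 0},
    {"jaw": 0.08,"dx": 0,"dy": 0,"dz": 0,"ax": 0,"ay": 0,"az": 0},
    {"jaw": 0.088,"dx": 0,"dy": 0,"dz": 0,"ax": 0,"ay": 0,"az": 0},
    {"jaw": 0.088,"dx": 0,"dy": 0,"dz": -0.005,"ax": 0,"ay": 0,"az": 0},
    {"jaw": 0.088,"dx": 0,"dy": 0,"dz": -0.02,"ax": 0,"ay": 0,"az": 0},
    {"jaw": 0.088,"dx": 0,"dy": 0,"dz": -0.05,"ax": 0,"ay": 0,"az": 0},
    {"jaw": 0.088,"dx": 0,"dy": 0,"dz": -0.09,"ax": 0,"ay": 0,"az": 0},
    {"jaw": 0.088,"dx": 0,"dy": 0,"dz": -0.12,"ax": 0,"ay": 0,"az": 0},
  ],
)

```text
t: 6.28
tool_pos: [0.5835, -0.1892, 0.2297]
ee_rot: [0.0, 1.0, 0.0, 0.001]
contact_force: [0.7, -0.5, -0.0]
finger_gap: 0.0879
```

```bash
python3 wr.py w6; python3 - <<'E'
from plate import *
o=np.load('pics/w6.npy',allow_pickle=True).item(); d=o["d"]; zc=o["s"]["tool_pos"][2]
c=[0,0]
for i in range(3):
    c,r,n=platefit(d,zc-.014,c); print(c,r,n)
E
```

```text
t 6.28 q [-0.455  0.351  1.515  0.     1.274 -0.455] p [ 0.5835 -0.1892  0.2297] F [ 0.7 -0.5 -0. ] gap 0.0879
[-0.00022018  0.00077423] 0.0847438663416787 93
[-0.0001097   0.00084269] 0.08482103378791807 92
[-0.00018575  0.00086448] 0.08483863573714145 96
```

View pics/w6.png

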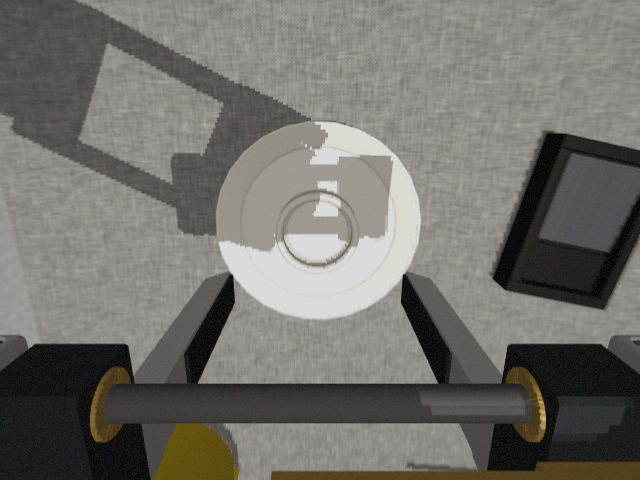

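```bash
cat > kin.py <<'E'
from h import *
import json
from scipy.optimize import least_squares
L=[json.loads(l) for l in open('log.jsonl')]
Q=np.array([l["q"] for l in L]);P=np.array([l["tool_pos"] for l in L])
def f_(p):
    a1,hd,L2,L3,e,b=p
    q1,q2,q3=Q[:,0],Q[:,1],Q[:,2]; s=q2+q3
    r=a1+L2*np.sin(q2)+L3*np.sin(s)+e*np.cos(s); z=hd+L2*np.cos(q2)+L3*np.cos(s)-e*np.sin(s)
    return np.c_[np.cos(q1)*r-np.sin(q1)*b-P[:,0],np.sin(q1)*r+np.cos(q1)*b-P[:,1],z-P[:,2]].ravel()
for e0 in (0,):
  s=least_squares(lambda p:np.r_[f_(p),1e-3*p[4],1e-3*p[0]],[0,.1,.4,.4,0,.086],loss="soft_l1",f_scale=.002)
  print(s.x.round(4),np.abs(f_(s.x)).max(), len(L))
E
python3 kin.py
```

```text
[-1.000e-04  3.890e-02  4.552e-01  5.000e-01  9.500e-02  8.620e-02] 0.000877370976976044 11
```

```bash
cat > ik.py <<'E'
from h import *
from scipy.optimize import least_squares
from log import L if False else None
E
cat > ik.py <<'E'
from h import *
from scipy.optimize import least_squares
a1,hd,L2,L3,e,b=0,.0389,.4552,.5,.095,.0862
LO=np.array([-2.73,-.86,.23,-1.11,.08,-2.82]);HI=np.array([2.73,2.22,2.46,4.25,2.63,2.82])
Rz=lambda a:Ro.from_euler('z',a).as_matrix(); Ry=lambda a:Ro.from_euler('y',a).as_matrix()
def fk(q,d):
    s=q[1]+q[2]; r=L2*np.sin(q[1])+L3*np.sin(s)+e*np.cos(s); z=hd+d+L2*np.cos(q[1])+L3*np.cos(s)-e*np.sin(s)
    R=Rz(q[0])@Ry(s)@Rz(q[3])@Ry(q[4])@Rz(q[5]+np.pi)
    return Rz(q[0])@np.array([r,b,z])+R[:,2]*d,R
def ik(P,R,d,q0):
    def g(q):
        p,r=fk(q,d); return np.r_[(p-P)*5,Ro.from_matrix(R.T@r).as_rotvec()]
    s=least_squares(g,np.clip(q0,LO+1e-3,HI-1e-3),bounds=(LO,HI)); return s.x,s.cost
E
python3 - <<'E'
from ik import *
import json
l=json.loads(open('log.jsonl').read().splitlines()[-1])
p,R=fk(np.array(l["q"]),.25); print(p,l["tool_pos"]); print(R.round(2))
print(Ro.from_quat(np.roll(l["ee_rot"],-1)).as_matrix().round(2))
for d in(.2,.3):
 for X in([.47,.06],[.5,.12],[.45,.1],[.5,0.0]):
  for H in(150,160,170,190,200,210):
   for th in(50,60):
    h=np.radians(H); R=Rdown(H)@Ry(np.radians(th))
    # dish centre X, tcp .121 behind along tool z
    P=np.array([*X,.035])-R[:,2]*.121
    best=None
    for q0 in([0,.8,1.2,0,2.0,2.5],[0,.8,1.2,0,2.0,-2.5]):
        q,c=ik(P,R,d,np.array(q0))
        if best is None or c<best[1]: best=(q,c)
    print(d,X,H,th,best[0].round(2),"ok" if best[1]<1e-6 else "--")
E
```

```text
[ 0.58364956 -0.18926824  0.22978302] [0.5834731241772377, -0.18918259088655384, 0.22973770697946244]
[[ 1.  0.  0.]
 [ 0. -1. -0.]
 [ 0.  0. -1.]]
[[ 1.  0.  0.]
 [ 0. -1. -0.]
 [ 0.  0. -1.]]
0.2 [0.47, 0.06] 150 50 [-0.21  0.72  1.39  0.25  1.87 -2.82] --
0.2 [0.47, 0.06] 150 60 [-0.23  0.84  1.3   0.29  2.02 -2.82] --
0.2 [0.47, 0.06] 160 50 [-0.15  0.75  1.34  0.17  1.91 -2.82] --
0.2 [0.47, 0.06] 160 60 [-0.17  0.87  1.24  0.22  2.07 -2.82] --
0.2 [0.47, 0.06] 170 50 [-0.09  0.77  1.3   0.1   1.94 -2.82] --
0.2 [0.47, 0.06] 170 60 [-0.1   0.89  1.2   0.15  2.11 -2.82] --
0.2 [0.47, 0.06] 190 50 [ 0.02  0.78  1.28 -0.15  1.94  2.82] --
0.2 [0.47, 0.06] 190 60 [ 0.03  0.9   1.17 -0.2   2.11  2.82] --
0.2 [0.47, 0.06] 200 50 [ 0.08  0.77  1.3  -0.23  1.92  2.82] --
0.2 [0.47, 0.06] 200 60 [ 0.09  0.89  1.19 -0.27  2.08  2.82] --
0.2 [0.47, 0.06] 210 50 [ 0.14  0.76  1.33 -0.31  1.88  2.79] ok
0.2 [0.47, 0.06] 210 60 [ 0.16  0.88  1.22 -0.35  2.03  2.79] ok
0.2 [0.5, 0.12] 150 50 [-0.13  0.77  1.31  0.32  1.88 -2.78] ok
0.2 [0.5, 0.12] 150 60 [-0.14  0.88  1.22  0.37  2.03 -2.77] o
[... 4537 characters left out ...]
.82] --
0.3 [0.5, 0.0] 150 60 [-0.33  1.14  0.84  0.24  2.2  -2.82] --
0.3 [0.5, 0.0] 160 50 [-0.24  1.    0.96  0.12  2.06 -2.82] --
0.3 [0.5, 0.0] 160 60 [-0.26  1.18  0.76  0.18  2.26 -2.82] --
0.3 [0.5, 0.0] 170 50 [-0.17  1.02  0.92  0.05  2.08 -2.82] --
0.3 [0.5, 0.0] 170 60 [-0.19  1.21  0.71  0.12  2.3  -2.82] --
0.3 [0.5, 0.0] 190 50 [-0.04  1.02  0.93 -0.2   2.05  2.82] --
0.3 [0.5, 0.0] 190 60 [-0.02  1.2   0.73 -0.25  2.25  2.82] --
0.3 [0.5, 0.0] 200 50 [ 0.03  0.99  0.97 -0.27  2.01  2.82] ok
0.3 [0.5, 0.0] 200 60 [ 0.05  1.16  0.79 -0.32  2.19  2.79] ok
0.3 [0.5, 0.0] 210 50 [ 0.1   0.97  1.03 -0.35  1.95  2.72] ok
0.3 [0.5, 0.0] 210 60 [ 0.12  1.13  0.85 -0.42  2.13  2.7 ] ok
```

```bash
python3 - <<'E'
from ik import *
for d in(.2,.3):
 for X in([.47,.06],[.5,.1]):
  for H in(105,120,135):
    q=np.array([0,.5,1.5,0,1.2,-2.0])
    for th in(0,20,40,55,62):
     R=Rdown(H)@Ry(np.radians(th)); P=np.array([*X,.035])-R[:,2]*.121
     q,c=ik(P,R,d,q)
     if th in(40,55,62): print(d,X,H,th,q.round(2),"ok" if c<1e-6 else "--")
E
```

```text
0.2 [0.47, 0.06] 105 40 [-0.42  0.43  1.78  0.53  1.44 -2.46] ok
0.2 [0.47, 0.06] 105 55 [-0.5   0.58  1.7   0.64  1.62 -2.56] ok
0.2 [0.47, 0.06] 105 62 [-0.52  0.66  1.67  0.68  1.7  -2.6 ] ok
0.2 [0.47, 0.06] 120 40 [-0.35  0.5   1.67  0.42  1.55 -2.58] ok
0.2 [0.47, 0.06] 120 55 [-0.41  0.66  1.56  0.52  1.75 -2.64] ok
0.2 [0.47, 0.06] 120 62 [-0.43  0.74  1.52  0.56  1.83 -2.66] ok
0.2 [0.47, 0.06] 135 40 [-0.28  0.56  1.57  0.32  1.64 -2.71] ok
0.2 [0.47, 0.06] 135 55 [-0.32  0.73  1.44  0.39  1.86 -2.74] ok
0.2 [0.47, 0.06] 135 62 [-0.33  0.81  1.39  0.43  1.95 -2.75] ok
0.2 [0.5, 0.1] 105 40 [-0.33  0.46  1.73  0.57  1.42 -2.39] ok
0.2 [0.5, 0.1] 105 55 [-0.41  0.61  1.66  0.7   1.59 -2.5 ] ok
0.2 [0.5, 0.1] 105 62 [-0.44  0.68  1.63  0.75  1.68 -2.54] ok
0.2 [0.5, 0.1] 120 40 [-0.27  0.54  1.6   0.47  1.54 -2.51] ok
0.2 [0.5, 0.1] 120 55 [-0.33  0.69  1.51  0.57  1.74 -2.58] ok
0.2 [0.5, 0.1] 120 62 [-0.35  0.77  1.46  0.62  1.82 -2.59] ok
0.2 [0.5, 0.1] 135 40 [-0.2   0.6   1.5   0.36  1.65 -2.65] ok
0.2 [0.5, 0.1] 135 55 [-0.25  0.76  1.37  0.45  1.86 -2.68] ok
0.2 [0.5, 0
[... 503 characters left out ...]
 ok
0.3 [0.47, 0.06] 135 55 [-0.37  0.9   1.22  0.36  1.91 -2.77] ok
0.3 [0.47, 0.06] 135 62 [-0.38  1.01  1.13  0.39  2.02 -2.77] ok
0.3 [0.5, 0.1] 105 40 [-0.42  0.55  1.65  0.53  1.45 -2.46] ok
0.3 [0.5, 0.1] 105 55 [-0.51  0.75  1.53  0.63  1.63 -2.57] ok
0.3 [0.5, 0.1] 105 62 [-0.54  0.85  1.47  0.67  1.72 -2.6 ] ok
0.3 [0.5, 0.1] 120 40 [-0.34  0.64  1.49  0.43  1.58 -2.56] ok
0.3 [0.5, 0.1] 120 55 [-0.41  0.85  1.34  0.52  1.78 -2.62] ok
0.3 [0.5, 0.1] 120 62 [-0.43  0.95  1.26  0.56  1.88 -2.63] ok
0.3 [0.5, 0.1] 135 40 [-0.26  0.72  1.35  0.33  1.69 -2.68] ok
0.3 [0.5, 0.1] 135 55 [-0.31  0.94  1.16  0.41  1.92 -2.7 ] ok
0.3 [0.5, 0.1] 135 62 [-0.32  1.04  1.06  0.46  2.03 -2.7 ] ok
```

Emit:
move_arm(
  moves=[
    {"jaw": 0.088,"dx": -0.017,"dy": -0.499,"dz": -0.03,"ax": 0,"ay": 0,"az": 0},
    {"jaw": 0.088,"dx": -0.017,"dy": -0.499,"dz": -0.03,"ax": 0,"ay": 0,"az": 0},
    {"jaw": 0.088,"dx": -0.017,"dy": -0.499,"dz": -0.03,"ax": 0,"ay": 0,"az": 0},
    {"jaw": 0.06,"dx": -0.017,"dy": -0.499,"dz": -0.03,"ax": 0,"ay": 0,"az": 0},
    {"jaw": 0.05,"dx": -0.017,"dy": -0.499,"dz": -0.03,"ax": 0,"ay": 0,"az": 0},
    {"jaw": 0.05,"dx": -0.017,"dy": -0.499,"dz": -0.03,"ax": 0,"ay": 0,"az": 0},
    {"jaw": 0.05,"dx": -0.017,"dy": -0.499,"dz": -0.03,"ax": 0,"ay": 0,"az": 0},
    {"jaw": 0.05,"dx": -0.017,"dy": -0.499,"dz": -0.03,"ax": 0,"ay": 0,"az": 0},
    {"jaw": 0.05,"dx": -0.017,"dy": -0.499,"dz": -0.03,"ax": 0,"ay": 0,"az": 0},
    {"jaw": 0.05,"dx": -0.017,"dy": -0.499,"dz": -0.03,"ax": 0,"ay": 0,"az": 0},
    {"jaw": 0.05,"dx": -0.017,"dy": -0.499,"dz": -0.03,"ax": 0,"ay": 0,"az": 0},
    {"jaw": 0.05,"dx": -0.017,"dy": -0.499,"dz": -0.03,"ax": 0,"ay": 0,"az": 0},
  ],
)

```text
t: 7.33
tool_pos: [0.5657, 0.3118, 0.2576]
ee_rot: [-0.0, 1.0, 0.0, 0.0]
contact_force: [1.1, -0.9, 0.6]
finger_gap: 0.0502
```

Emit:
move_arm(
  moves=[
    {"jaw": 0.05,"dx": 0,"dy": 0,"dz": 0,"ax": 0,"ay": 0,"az": 0},
  ],
)

```text
t: 7.42
tool_pos: [0.5649, 0.317, 0.2581]
ee_rot: [-0.002, 1.0, 0.004, 0.001]
contact_force: [0.3, -0.1, 0.4]
finger_gap: 0.05
```

```bash
python3 wr.py w7; python3 -c "
from plant import viewer
import cv2,numpy as np
for n in('top','scene'):
  d=viewer.get_image(n); np.save(f'pics/{n}7.npy',d,allow_pickle=True); cv2.imwrite(f'pics/{n}7.png',d['image'][:,:,::-1])"
```

```text
t 7.42 q [0.377 0.392 1.398 0.004 1.349 0.368] p [0.5649 0.317  0.2581] F [ 0.3 -0.1  0.4] gap 0.05
```

View pics/w7.png

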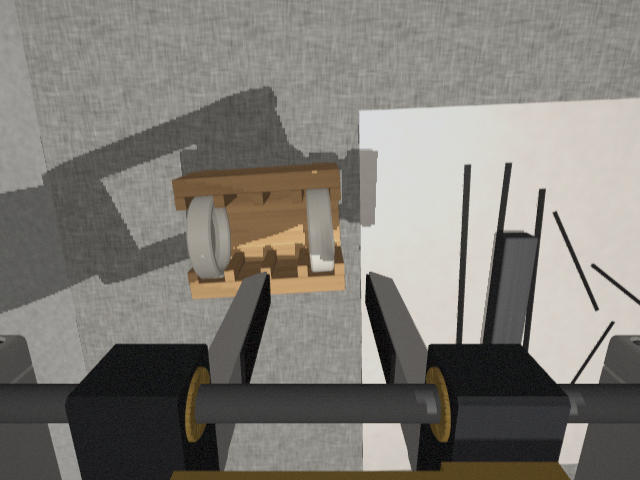

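View pics/scene7.png

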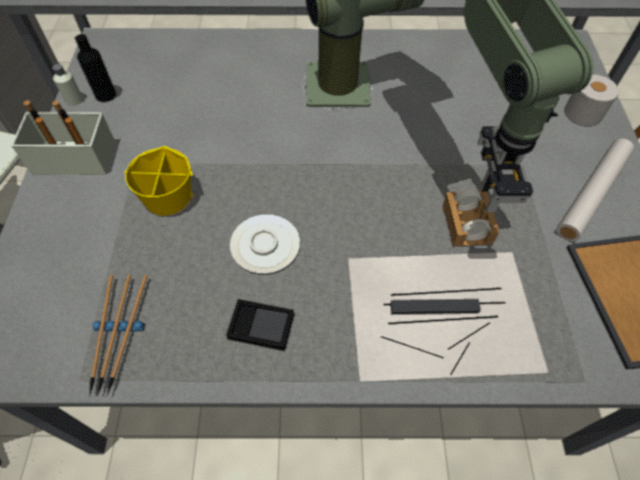

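```bash
python3 -c "
import cv2
a=cv2.imread('pics/w7.png'); cv2.imwrite('pics/z7.png',cv2.resize(a[150:310,165:365],None,fx=4,fy=3.75,interpolation=2))"
```

```text
(no output)
```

View pics/z7.png

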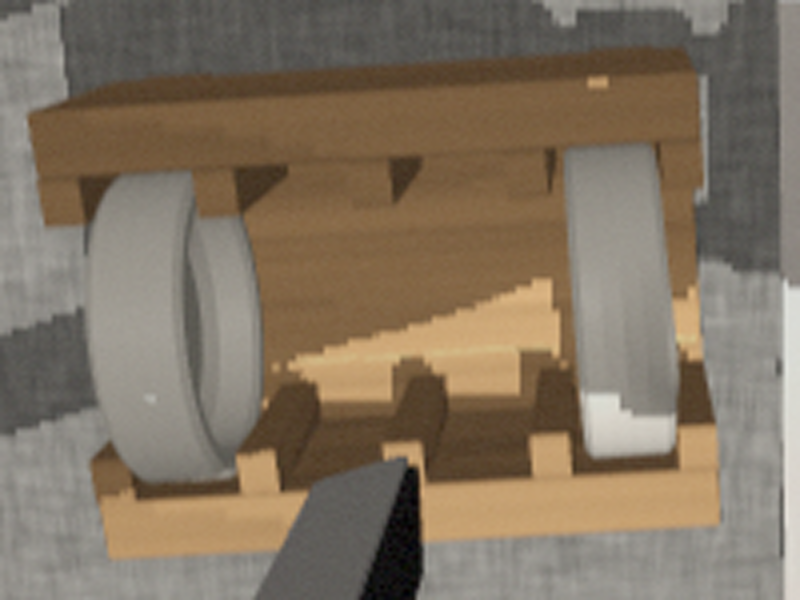

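Emit:
move_arm(
  moves=[
    {"jaw": 0.05,"dx": -0.035,"dy": 0.015,"dz": 0.01,"ax": 0,"ay": 0,"az": 0},
    {"jaw": 0.05,"dx": -0.07,"dy": 0.025,"dz": 0.02,"ax": 0,"ay": 0,"az": 0},
    {"jaw": 0.05,"dx": -0.1,"dy": 0.025,"dz": 0.02,"ax": 0,"ay": 0,"az": 0},
    {"jaw": 0.05,"dx": -0.1,"dy": 0.025,"dz": 0.02,"ax": 0,"ay": 0,"az": 0},
    {"jaw": 0.05,"dx": -0.1,"dy": 0.025,"dz": 0.02,"ax": 0,"ay": 0,"az": 0},
  ],
)

```text
t: 7.98
tool_pos: [0.465, 0.2829, 0.2369]
ee_rot: [0.0, 1.0, -0.001, -0.001]
contact_force: [1.2, 0.1, 0.5]
finger_gap: 0.0501
```

```bash
python3 wr.py w8;  python3 -c "
import cv2
a=cv2.imread('pics/w8.png'); cv2.imwrite('pics/z8.png',cv2.resize(a[120:370,220:560],None,fx=2.3,fy=2.3,interpolation=2))"
```

```text
t 7.98 q [ 0.388  0.206  1.685 -0.     1.252  0.389] p [0.465  0.2829 0.2369] F [1.2 0.1 0.5] gap 0.0501
```

View pics/w8.png

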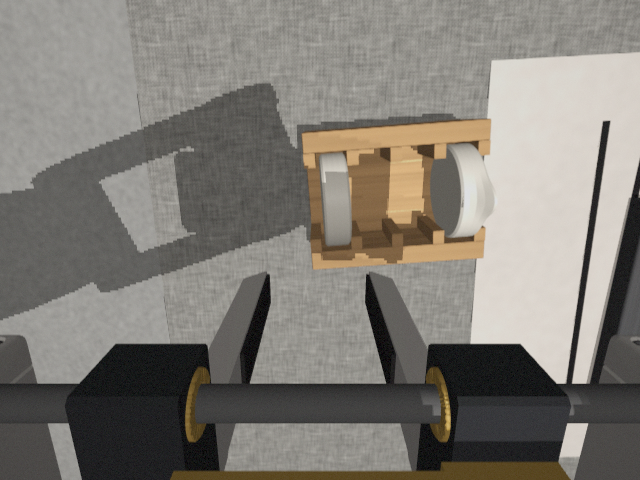

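View pics/z8.png

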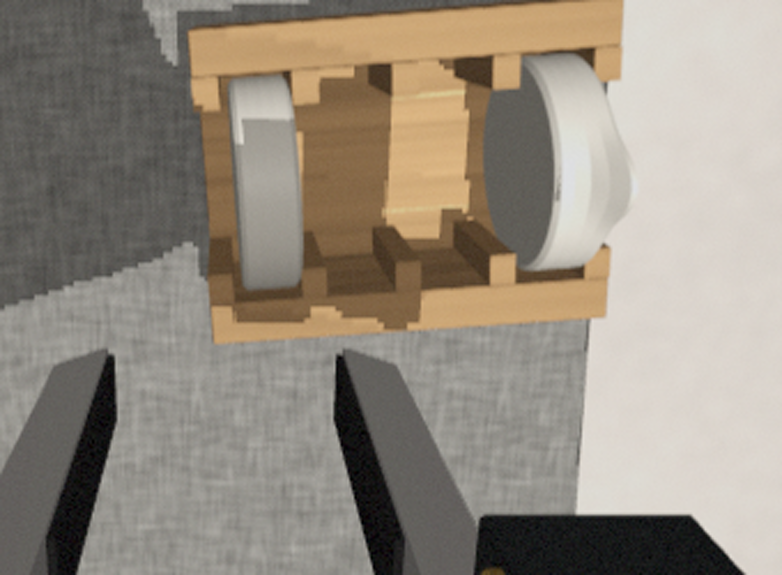

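```bash
python3 - <<'E'
from h import *
A=np.load('pics/w7.npy',allow_pickle=True).item();B=np.load('pics/w8.npy',allow_pickle=True).item()
a=rays(A["d"],(309,221),pose(A["s"]));b=rays(B["d"],(464.3,189.6),pose(B["s"]))
print(tri((a[0],a[1][0]),(b[0],b[1][0])))
print("w7 strip",plane(A["d"],[(309,222),(332.7,222),(321,222)],.08,pose(A["s"])))
print("w8 under edge",plane(B["d"],[(464.3,189.6)],.08,pose(B["s"])))
for n,o,uv in(("w8",B,[(302.6,132.2),(490.4,120)]),("w7",A,[(192,298),(345,290)])):
    P=plane(o["d"],uv,.058,pose(o["s"])); v=P[1]-P[0]; print(n,P.round(4),np.degrees(np.arctan2(v[1],v[0])),np.hypot(*v[:2]))
E
```

```text
(array([0.55926403, 0.32776542, 0.07790927]), [np.float64(0.004228608885491144), np.float64(0.004228608885491167)])
w7 strip [[0.55853758 0.33184485 0.08      ]
 [0.57568308 0.33195632 0.08      ]
 [0.56721822 0.33190129 0.08      ]]
w8 under edge [[0.55962623 0.32392554 0.08      ]]
w8 [[0.4545 0.3595 0.058 ]
 [0.5807 0.3671 0.058 ]] 3.48305725910664 0.12636230026025927
w7 [[0.4607 0.2601 0.058 ]
 [0.588  0.2682 0.058 ]] 3.612050105820573 0.12748969100381466
```

Emit:
move_arm(
  moves=[
    {"jaw": 0.05,"dx": 0.035,"dy": -0.012,"dz": 0.0,"ax": 0,"ay": 0,"az": -3.5},
    {"jaw": 0.05,"dx": 0.07,"dy": -0.024,"dz": 0.01,"ax": 0,"ay": 0,"az": -3.5},
    {"jaw": 0.05,"dx": 0.102,"dy": -0.034,"dz": 0.02,"ax": 0,"ay": 0,"az": -3.5},
    {"jaw": 0.05,"dx": 0.102,"dy": -0.034,"dz": 0.03,"ax": 0,"ay": 0,"az": -3.5},
    {"jaw": 0.05,"dx": 0.102,"dy": -0.034,"dz": 0.035,"ax": 0,"ay": 0,"az": -3.5},
    {"jaw": 0.05,"dx": 0.102,"dy": -0.034,"dz": 0.035,"ax": 0,"ay": 0,"az": -3.5},
  ],
)

```text
t: 8.53
tool_pos: [0.568, 0.3175, 0.2002]
ee_rot: [0.001, 1.0, 0.03, -0.002]
contact_force: [0.7, -0.6, -0.2]
finger_gap: 0.05
```

```bash
python3 wr.py w9
```

```text
t 8.53 q [ 0.377  0.458  1.432 -0.     1.256  0.317] p [0.568  0.3175 0.2002] F [ 0.7 -0.6 -0.2] gap 0.05
```

View pics/w9.png

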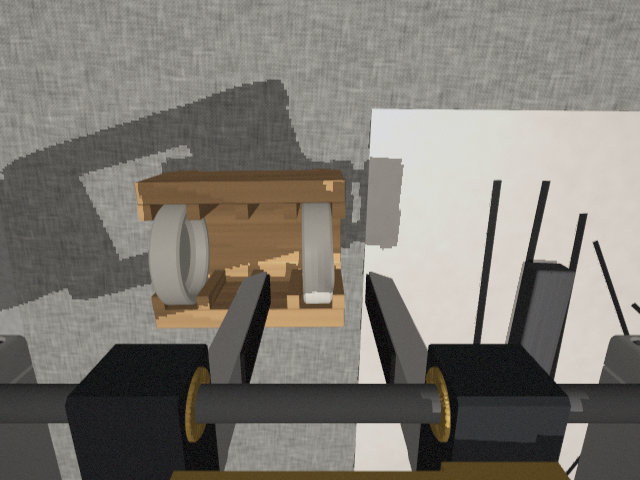

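Emit:
move_arm(
  moves=[
    {"jaw": 0.05,"dx": 0,"dy": 0,"dz": 0.02,"ax": 0,"ay": 0,"az": 0},
    {"jaw": 0.05,"dx": 0,"dy": 0,"dz": 0.035,"ax": 0,"ay": 0,"az": 0},
    {"jaw": 0.05,"dx": 0,"dy": 0,"dz": 0.04,"ax": 0,"ay": 0,"az": 0},
    {"jaw": 0.035,"dx": 0,"dy": 0,"dz": 0.04,"ax": 0,"ay": 0,"az": 0},
    {"jaw": 0.025,"dx": 0,"dy": 0,"dz": 0.04,"ax": 0,"ay": 0,"az": 0},
    {"jaw": 0.01,"dx": 0,"dy": 0,"dz": 0.04,"ax": 0,"ay": 0,"az": 0},
    {"jaw": 0.01,"dx": 0,"dy": 0,"dz": 0.04,"ax": 0,"ay": 0,"az": 0},
    {"jaw": 0.01,"dx": 0,"dy": 0,"dz": 0.04,"ax": 0,"ay": 0,"az": 0},
    {"jaw": 0.01,"dx": 0,"dy": 0,"dz": 0.04,"ax": 0,"ay": 0,"az": 0},
    {"jaw": 0.01,"dx": 0,"dy": 0,"dz": 0.04,"ax": 0,"ay": 0,"az": 0},
  ],
  squeeze=20,
)

```text
t: 9.42
tool_pos: [0.5678, 0.319, 0.1633]
ee_rot: [-0.0, 1.0, 0.031, -0.0]
contact_force: [-3.2, -0.7, 5.3]
finger_gap: 0.018
```

```bash
python3 wr.py w10
```

```text
t 9.42 q [3.790e-01 4.990e-01 1.456e+00 1.000e-03 1.188e+00 3.170e-01] p [0.5678 0.319  0.1633] F [-3.2 -0.7  5.3] gap 0.018
```

View pics/w10.png

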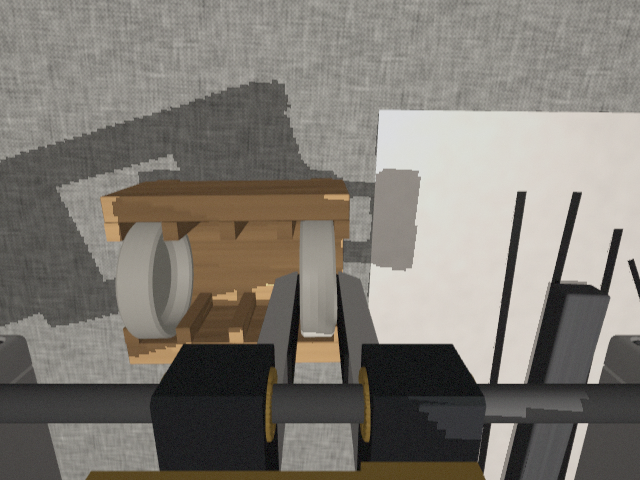

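Emit:
move_arm(
  moves=[
    {"jaw": 0.01,"dx": 0,"dy": 0,"dz": -0.01,"ax": 0,"ay": 0,"az": 0},
    {"jaw": 0.01,"dx": 0,"dy": 0,"dz": -0.03,"ax": 0,"ay": 0,"az": 0},
    {"jaw": 0.01,"dx": 0,"dy": 0,"dz": -0.055,"ax": 0,"ay": 0,"az": 0},
    {"jaw": 0.01,"dx": 0,"dy": 0,"dz": -0.08,"ax": 0,"ay": 0,"az": 0},
    {"jaw": 0.01,"dx": 0,"dy": 0,"dz": -0.1,"ax": 0,"ay": 0,"az": 0},
    {"jaw": 0.01,"dx": 0,"dy": 0,"dz": -0.1,"ax": 0,"ay": 0,"az": 0},
    {"jaw": 0.01,"dx": 0,"dy": 0,"dz": -0.1,"ax": 0,"ay": 0,"az": 0},
  ],
  squeeze=30,
)

```text
t: 10.05
tool_pos: [0.5691, 0.3189, 0.264]
ee_rot: [-0.001, 1.0, 0.031, 0.002]
contact_force: [0.1, 0.3, -1.3]
finger_gap: 0.0179
```

```bash
python3 wr.py w11; python3 - <<'E'
from ik import *
from plant import arm
s=arm.get_state(); q0=s["q"]
for d in(.2,.3):
    q=q0.copy()
    for H in(30,60,80,100):
        q,c=ik(np.array([.5,.02,.27]),Rdown(H),d,q)
    print(d,q.round(2),c)
    for th in(15,30,45,57):
        R=Rdown(100)@Ry(np.radians(th)); P=np.array([.5,.12,.10])-R[:,2]*.121
        q,c=ik(P,R,d,q); print(th,P.round(3),q.round(2),c)
rel(s,[.5,.02,.26],Rdown(100))
E
```

```text
t 10.05 q [ 0.378  0.396  1.379 -0.     1.362  0.317] p [0.5691 0.3189 0.264 ] F [ 0.1  0.3 -1.3] gap 0.0179
0.2 [-0.13  0.08  1.76 -0.    1.31 -1.88] 2.099487552641435e-17
15 [0.505 0.089 0.217] [-0.09  0.18  1.78  0.26  1.27 -1.93] 2.3136987256761632e-23
30 [0.511 0.06  0.205] [-0.24  0.25  1.77  0.49  1.37 -2.14] 1.4386722022495198e-22
45 [0.515 0.036 0.186] [-0.35  0.36  1.75  0.66  1.51 -2.3 ] 2.157844921787132e-22
57 [0.518 0.02  0.166] [-0.41  0.48  1.72  0.77  1.63 -2.4 ] 1.5131079309371077e-25
0.3 [-0.13  0.08  1.76 -0.    1.31 -1.88] 1.8585808581863927e-31
15 [0.505 0.089 0.217] [-0.14  0.19  1.77  0.26  1.27 -1.98] 2.9969912392756045e-21
30 [0.511 0.06  0.205] [-0.32  0.3   1.74  0.46  1.39 -2.22] 1.1586433623111756e-18
45 [0.515 0.036 0.186] [-0.45  0.46  1.68  0.61  1.54 -2.39] 1.1314025201926838e-18
57 [0.518 0.02  0.166] [-0.53  0.61  1.62  0.7   1.67 -2.49] 3.0820593816269445e-22
shift mm [-86.2 293.8   1.9] rot [ 1.00e-02  1.00e-02 -9.65e+01] t 10.1 rows 7.343072170870849 13.478260400475353
```

View pics/w11.png

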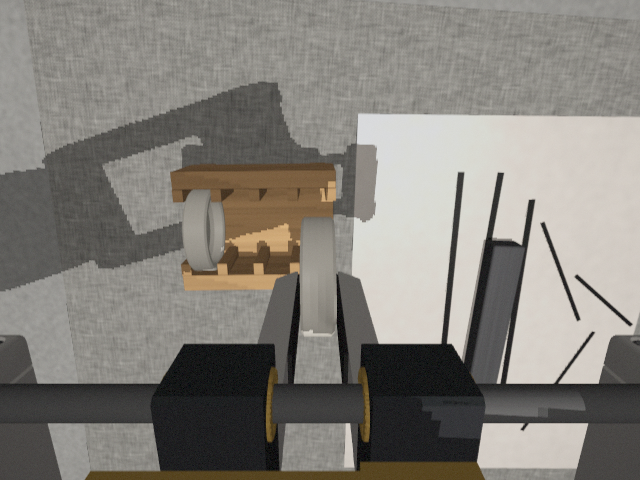

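Emit:
move_arm(
  moves=[
    {"jaw": 0.01,"dx": -0.006,"dy": 0.02,"dz": 0,"ax": 0,"ay": 0,"az": -7},
    {"jaw": 0.01,"dx": -0.013,"dy": 0.045,"dz": 0,"ax": 0,"ay": 0,"az": -14},
    {"jaw": 0.01,"dx": -0.02,"dy": 0.07,"dz": 0,"ax": 0,"ay": 0,"az": -21},
    {"jaw": 0.01,"dx": -0.028,"dy": 0.096,"dz": 0,"ax": 0,"ay": 0,"az": -28},
    {"jaw": 0.01,"dx": -0.036,"dy": 0.122,"dz": 0,"ax": 0,"ay": 0,"az": -35},
    {"jaw": 0.01,"dx": -0.044,"dy": 0.148,"dz": 0,"ax": 0,"ay": 0,"az": -42},
    {"jaw": 0.01,"dx": -0.052,"dy": 0.175,"dz": 0,"ax": 0,"ay": 0,"az": -49},
    {"jaw": 0.01,"dx": -0.06,"dy": 0.202,"dz": 0,"ax": 0,"ay": 0,"az": -56},
    {"jaw": 0.01,"dx": -0.068,"dy": 0.23,"dz": 0,"ax": 0,"ay": 0,"az": -63},
    {"jaw": 0.01,"dx": -0.075,"dy": 0.255,"dz": 0,"ax": 0,"ay": 0,"az": -70},
    {"jaw": 0.01,"dx": -0.081,"dy": 0.278,"dz": 0,"ax": 0,"ay": 0,"az": -77},
    {"jaw": 0.01,"dx": -0.086,"dy": 0.294,"dz": 0,"ax": 0,"ay": 0,"az": -84},
  ],
)

```text
t: 11.1
tool_pos: [0.4985, 0.0182, 0.2598]
ee_rot: [-0.002, 0.721, 0.693, -0.002]
contact_force: [-0.4, 0.0, -0.4]
finger_gap: 0.0176
```

```bash
python3 go.py .5 .02 .26 100
```

```text
t 11.1 q [-1.370e-01  8.800e-02  1.770e+00 -1.000e-03  1.289e+00 -1.668e+00] p [0.4985 0.0182 0.2598] F [-0.4  0.  -0.4] gap 0.0176
shift mm [ 1.8  1.4 -0.2] rot [-2.600e-01 -1.000e-02 -1.223e+01] t 11.1 rows 0.056064436079733854 1.7086121858996801
```

Emit:
move_arm(
  moves=[
    {"jaw": 0.01,"dx": 0,"dy": 0,"dz": 0,"ax": 0,"ay": 0,"az": -7},
    {"jaw": 0.01,"dx": 0,"dy": 0,"dz": 0,"ax": 0,"ay": 0,"az": -12},
  ],
)

```text
t: 11.27
tool_pos: [0.4987, 0.0189, 0.2598]
ee_rot: [-0.002, 0.645, 0.764, -0.001]
contact_force: [0.4, -0.0, -0.2]
finger_gap: 0.0181
```

```bash
python3 - <<'E'
from log import *
for th in(19,38,57):
    R=Rdown(100)@Ro.from_euler('y',th,degrees=True).as_matrix(); P=np.array([.5,.12,.10])-R[:,2]*.121
    rel(s,P,R)
E
```

```text
t 11.27 q [-0.136  0.088  1.769 -0.     1.289 -1.875] p [0.4987 0.0189 0.2598] F [ 0.4 -0.  -0.2] gap 0.0181
shift mm [60.  18.7 45.4] rot [-0.2  18.93 -0.37] t 11.2667 rows 1.8590818451795794 2.6443976833474316
shift mm [24.9 19.  64.4] rot [-0.14 37.93 -0.4 ] t 11.2667 rows 1.7166281044302325 5.2977056907083115
shift mm [-2.1 19.2 93.8] rot [-0.07 56.93 -0.43] t 11.2667 rows 2.2966316091899435 7.951225423876095
```

Emit:
move_arm(
  moves=[
    {"jaw": 0.01,"dx": 0.02,"dy": 0,"dz": 0.01,"ax": 0,"ay": 6,"az": 0},
    {"jaw": 0.01,"dx": 0.035,"dy": 0,"dz": 0.025,"ax": 0,"ay": 12,"az": 0},
    {"jaw": 0.01,"dx": 0.045,"dy": 0,"dz": 0.04,"ax": 0,"ay": 18,"az": 0},
    {"jaw": 0.01,"dx": 0.04,"dy": 0,"dz": 0.05,"ax": 0,"ay": 24,"az": 0},
    {"jaw": 0.01,"dx": 0.032,"dy": 0,"dz": 0.056,"ax": 0,"ay": 30,"az": 0},
    {"jaw": 0.01,"dx": 0.025,"dy": 0,"dz": 0.062,"ax": 0,"ay": 36,"az": 0},
    {"jaw": 0.01,"dx": 0.017,"dy": 0,"dz": 0.07,"ax": 0,"ay": 42,"az": 0},
    {"jaw": 0.01,"dx": 0.009,"dy": 0,"dz": 0.08,"ax": 0,"ay": 48,"az": 0},
    {"jaw": 0.01,"dx": 0.003,"dy": 0,"dz": 0.088,"ax": 0,"ay": 53,"az": 0},
    {"jaw": 0.01,"dx": -0.002,"dy": 0,"dz": 0.094,"ax": 0,"ay": 57,"az": 0},
    {"jaw": 0.01,"dx": -0.002,"dy": 0,"dz": 0.094,"ax": 0,"ay": 57,"az": 0},
  ],
)

```text
t: 12.18
tool_pos: [0.4986, 0.017, 0.1636]
ee_rot: [-0.368, 0.57, 0.667, 0.307]
contact_force: [-0.5, 0.6, -0.4]
finger_gap: 0.0179
```

```bash
python3 wr.py w12; python3 -c "
from plant import viewer
import cv2,numpy as np
for n in('top','scene'):
  d=viewer.get_image(n); np.save(f'pics/{n}12.npy',d,allow_pickle=True); cv2.imwrite(f'pics/{n}12.png',d['image'][:,:,::-1])
a=cv2.imread('pics/scene12.png')[130:290,240:480];cv2.imwrite('pics/zs12.png',cv2.resize(a,None,fx=3.3,fy=3.3,interpolation=2))
from ik import *; from plant import arm
s=arm.get_state(); print(s['ee_rot'])
for d in(.1,.15,.2,.25,.3,.35): print(d,fk(s['q'],d)[0]-s['tool_pos'])
"
```

```text
t 12.18 q [-0.489  0.514  1.724  0.732  1.64  -2.458] p [0.4986 0.017  0.1636] F [-0.5  0.6 -0.4] gap 0.0179
[-0.36460805  0.56827872  0.67045767  0.30758215]
0.1 [ 0.02003007 -0.11952623 -0.06576897]
0.15 [ 0.01306388 -0.07818425 -0.04301439]
0.2 [ 0.0060977  -0.03684226 -0.02025981]
0.25 [-0.00086849  0.00449972  0.00249477]
0.3 [-0.00783468  0.0458417   0.02524935]
0.35 [-0.01480087  0.08718368  0.04800393]
```

View pics/zs12.png

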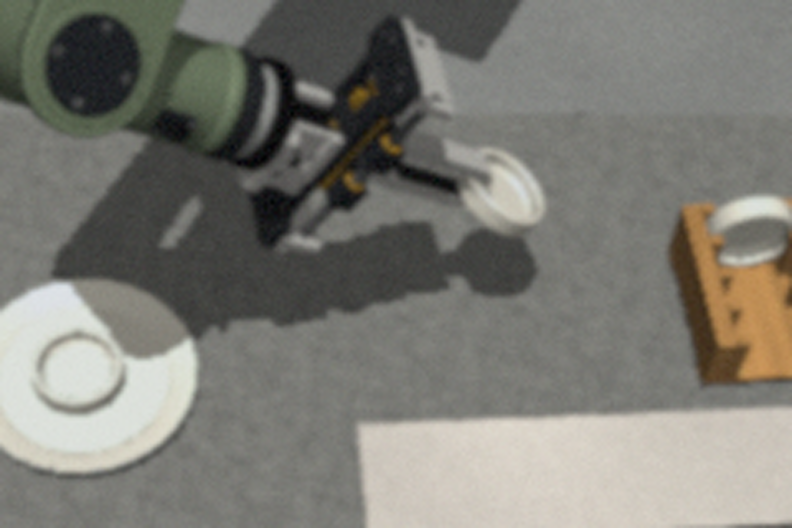

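View pics/w12.png

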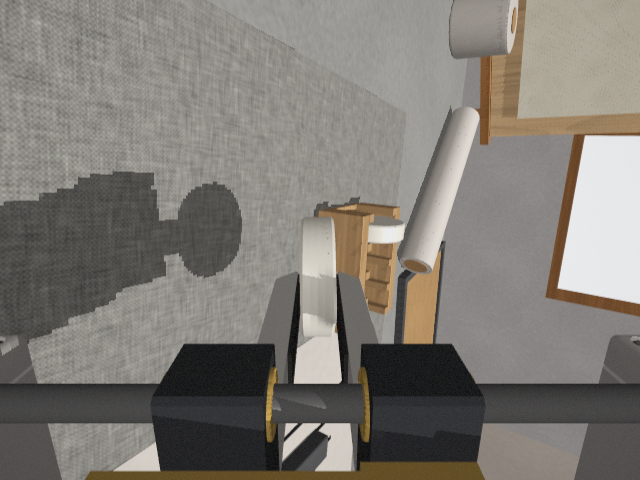

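```bash
python3 - <<'E'
from log import *
p,q=pose(s);R=Ro.from_quat(np.roll(q,-1)).as_matrix();print(R.round(3)); print((R.T@np.array([0,0,-1])).round(4))
def h(off): return (p+R@np.array(off))[2].round(4)
print("lowedge",h([-.009,0,.150]),"bodycorner",h([-.0885,.0375,0]),h([-.0885,-.0375,0]))
E
```

```text
t 12.33 q [-0.485  0.506  1.723  0.732  1.64  -2.457] p [0.5    0.0185 0.1676] F [ 0.2 -0.4 -0.8] gap 0.0176
[[-0.088  0.986 -0.139]
 [ 0.538  0.165  0.827]
 [ 0.838 -0.002 -0.545]]
[-0.8385  0.002   0.5449]
lowedge 0.0783 bodycorner 0.0933 0.0934
```

Emit:
move_arm(
  moves=[
    {"jaw": 0.01,"dx": -0.0126,"dy": 0,"dz": 0.0082,"ax": 0,"ay": 0,"az": 0},
    {"jaw": 0.01,"dx": -0.0293,"dy": 0,"dz": 0.0191,"ax": 0,"ay": 0,"az": 0},
    {"jaw": 0.01,"dx": -0.046,"dy": 0,"dz": 0.03,"ax": 0,"ay": 0,"az": 0},
    {"jaw": 0.01,"dx": -0.0553,"dy": 0,"dz": 0.036,"ax": 0,"ay": 0,"az": 0},
    {"jaw": 0.01,"dx": -0.0579,"dy": 0,"dz": 0.0376,"ax": 0,"ay": 0,"az": 0},
    {"jaw": 0.01,"dx": -0.0595,"dy": 0,"dz": 0.0387,"ax": 0,"ay": 0,"az": 0},
  ],
)

```text
t: 12.83
tool_pos: [0.5006, 0.0187, 0.0977]
ee_rot: [-0.364, 0.567, 0.671, 0.308]
contact_force: [-0.8, -1.0, -0.7]
finger_gap: 0.0176
```

```bash
cat > lowe.py <<'E'
from log import *
p,q=pose(s);R=Ro.from_quat(np.roll(q,-1)).as_matrix(); print((R.T@np.array([0,0,-1])).round(4))
def h(off): return (p+R@np.array(off))[2].round(4)
print("lowedge",h([-.009,0,.150]),"bodycorner",h([-.0885,.0375,0]))
E
python3 lowe.py
```

```text
t 12.83 q [-0.484  0.634  1.716  0.731  1.549 -2.54 ] p [0.5006 0.0187 0.0977] F [-0.8 -1.  -0.7] gap 0.0176
[-8.385e-01 -2.000e-04  5.448e-01]
lowedge 0.0085 bodycorner 0.0235
```

Emit:
move_arm(
  moves=[
    {"jaw": 0.01,"dx": -0.0034,"dy": 0,"dz": 0.0022,"ax": 0,"ay": 0,"az": 0},
    {"jaw": 0.01,"dx": -0.005,"dy": 0,"dz": 0.0033,"ax": 0,"ay": 0,"az": 0},
    {"jaw": 0.01,"dx": -0.0059,"dy": 0,"dz": 0.0038,"ax": 0,"ay": 0,"az": 0},
    {"jaw": 0.01,"dx": -0.0067,"dy": 0,"dz": 0.0044,"ax": 0,"ay": 0,"az": 0},
    {"jaw": 0.01,"dx": -0.0067,"dy": 0,"dz": 0.0044,"ax": 0,"ay": 0,"az": 0},
  ],
)

```text
t: 13.25
tool_pos: [0.5009, 0.018, 0.0899]
ee_rot: [-0.364, 0.568, 0.671, 0.309]
contact_force: [-0.2, -1.8, 0.2]
finger_gap: 0.0178
```

```bash
python3 lowe.py
```

```text
t 13.25 q [-0.485  0.65   1.714  0.731  1.539 -2.549] p [0.5009 0.018  0.0899] F [-0.2 -1.8  0.2] gap 0.0178
[-0.8388 -0.0009  0.5445]
lowedge 0.0007 bodycorner 0.0157
```

Emit:
move_arm(
  moves=[
    {"jaw": 0.01,"dx": -0.0008,"dy": 0,"dz": 0.0005,"ax": 0,"ay": 0,"az": 0},
    {"jaw": 0.01,"dx": -0.0013,"dy": 0,"dz": 0.0008,"ax": 0,"ay": 0,"az": 0},
    {"jaw": 0.01,"dx": -0.0013,"dy": 0,"dz": 0.0008,"ax": 0,"ay": 0,"az": 0},
  ],
)

```text
t: 13.5
tool_pos: [0.5011, 0.0178, 0.089]
ee_rot: [-0.364, 0.567, 0.671, 0.309]
contact_force: [0.8, -2.8, 5.2]
finger_gap: 0.0174
```

```bash
python3 lowe.py
```

```text
t 13.5 q [-0.486  0.652  1.713  0.732  1.539 -2.551] p [0.5011 0.0178 0.089 ] F [ 0.8 -2.8  5.2] gap 0.0174
[-0.8395 -0.0013  0.5434]
lowedge -0.0001 bodycorner 0.0147
```

Emit:
move_arm(
  moves=[
    {"jaw": 0.019,"dx": 0,"dy": 0,"dz": 0,"ax": 0,"ay": 0,"az": 0},
    {"jaw": 0.021,"dx": 0,"dy": 0,"dz": 0,"ax": 0,"ay": 0,"az": 0},
    {"jaw": 0.023,"dx": 0,"dy": 0,"dz": 0,"ax": 0,"ay": 0,"az": 0},
    {"jaw": 0.025,"dx": 0,"dy": 0,"dz": 0,"ax": 0,"ay": 0,"az": 0},
    {"jaw": 0.027,"dx": 0,"dy": 0,"dz": 0,"ax": 0,"ay": 0,"az": 0},
    {"jaw": 0.029,"dx": 0,"dy": 0,"dz": 0,"ax": 0,"ay": 0,"az": 0},
  ],
)

```text
t: 14.0
tool_pos: [0.5004, 0.0183, 0.0877]
ee_rot: [-0.364, 0.568, 0.671, 0.308]
contact_force: [-0.2, 0.3, -0.1]
finger_gap: 0.0284
```

```bash
cat > pic.py <<'E'
import sys
from plant import viewer
import cv2,numpy as np
k=sys.argv[1]
d=viewer.get_image('scene'); np.save(f'pics/scene{k}.npy',d,allow_pickle=True)
a=d['image'][130:290,240:480,::-1]
w=viewer.get_image('wrist')['image'][150:400,200:440,::-1]
cv2.imwrite(f'pics/c{k}.png',np.hstack([cv2.resize(a,(450,300),interpolation=2),cv2.resize(w,(300,300))]))
E
python3 pic.py 13; python3 lowe.py
```

```text
t 14.1 q [-0.485  0.654  1.714  0.731  1.537 -2.551] p [0.5005 0.0182 0.0877] F [ 0.3  0.4 -0.7] gap 0.0287
[-8.387e-01  3.000e-04  5.445e-01]
lowedge -0.0015 bodycorner 0.0135
```

View pics/c13.png

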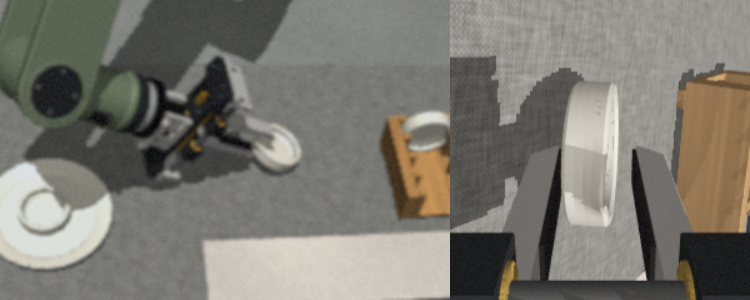

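Emit:
move_arm(
  moves=[
    {"jaw": 0.031,"dx": 0,"dy": 0,"dz": 0,"ax": 0,"ay": 0,"az": 0},
    {"jaw": 0.033,"dx": 0,"dy": 0,"dz": 0,"ax": 0,"ay": 0,"az": 0},
    {"jaw": 0.035,"dx": 0,"dy": 0,"dz": 0,"ax": 0,"ay": 0,"az": 0},
    {"jaw": 0.037,"dx": 0,"dy": 0,"dz": 0,"ax": 0,"ay": 0,"az": 0},
    {"jaw": 0.039,"dx": 0,"dy": 0,"dz": 0,"ax": 0,"ay": 0,"az": 0},
    {"jaw": 0.041,"dx": 0,"dy": 0,"dz": 0,"ax": 0,"ay": 0,"az": 0},
    {"jaw": 0.043,"dx": 0,"dy": 0,"dz": 0,"ax": 0,"ay": 0,"az": 0},
    {"jaw": 0.045,"dx": 0,"dy": 0,"dz": 0,"ax": 0,"ay": 0,"az": 0},
    {"jaw": 0.047,"dx": 0,"dy": 0,"dz": 0,"ax": 0,"ay": 0,"az": 0},
    {"jaw": 0.049,"dx": 0,"dy": 0,"dz": 0,"ax": 0,"ay": 0,"az": 0},
  ],
)

```text
t: 14.93
tool_pos: [0.5006, 0.0181, 0.0878]
ee_rot: [-0.364, 0.568, 0.671, 0.308]
contact_force: [-0.2, -0.5, -0.6]
finger_gap: 0.0485
```

```bash
python3 pic.py 14; python3 lowe.py
```

```text
t 15.03 q [-0.485  0.653  1.714  0.731  1.537 -2.551] p [0.5006 0.0181 0.0879] F [ 0.9 -0.3 -0.6] gap 0.0491
[-0.8386 -0.      0.5447]
lowedge -0.0014 bodycorner 0.0137
```

View pics/c14.png

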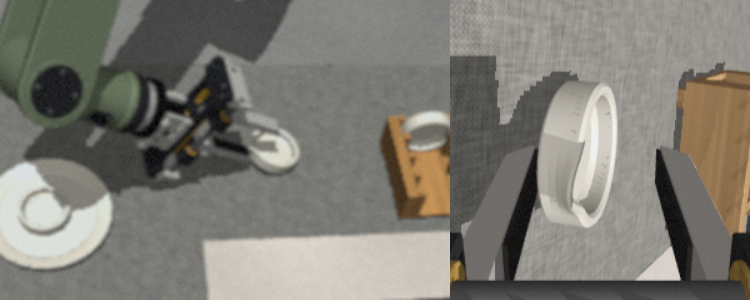

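Emit:
move_arm(
  moves=[
    {"jaw": 0.049,"dx": -0.0017,"dy": 0,"dz": 0.0011,"ax": 0,"ay": 0,"az": 0},
    {"jaw": 0.049,"dx": -0.0017,"dy": 0,"dz": 0.0011,"ax": 0,"ay": 0,"az": 0},
    {"jaw": 0.049,"dx": -0.0227,"dy": 0,"dz": -0.0325,"ax": 0,"ay": 0,"az": 0},
    {"jaw": 0.049,"dx": -0.038,"dy": 0,"dz": -0.0587,"ax": 0,"ay": 0,"az": 0},
    {"jaw": 0.049,"dx": -0.038,"dy": 0,"dz": -0.0587,"ax": 0,"ay": 0,"az": 0},
  ],
)

```text
t: 15.45
tool_pos: [0.5146, -0.0557, 0.0884]
ee_rot: [-0.361, 0.569, 0.671, 0.309]
contact_force: [0.1, -0.4, -0.0]
finger_gap: 0.0493
```

```bash
python3 pic.py 15; python3 lowe.py
```

```text
t 15.55 q [-0.58   0.702  1.616  0.666  1.616 -2.572] p [ 0.5126 -0.0519  0.088 ] F [-0.1  0.2  0.4] gap 0.049
[-8.386e-01 -8.000e-04  5.448e-01]
lowedge -0.0012 bodycorner 0.0139
```

View pics/c15.png

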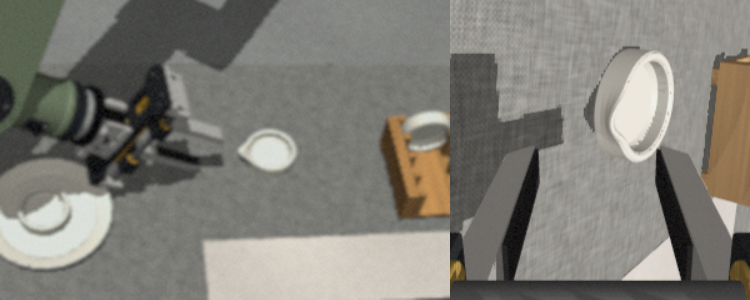

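Emit:
move_arm(
  moves=[
    {"jaw": 0.049,"dx": 0.025,"dy": 0,"dz": -0.016,"ax": 0,"ay": 0,"az": 0},
    {"jaw": 0.049,"dx": 0.05,"dy": 0,"dz": -0.033,"ax": 0,"ay": -7,"az": 0},
    {"jaw": 0.049,"dx": 0.084,"dy": 0,"dz": -0.055,"ax": 0,"ay": -14,"az": 0},
    {"jaw": 0.06,"dx": 0.11,"dy": 0,"dz": -0.055,"ax": 0,"ay": -21,"az": 0},
    {"jaw": 0.07,"dx": 0.12,"dy": 0,"dz": -0.05,"ax": 0,"ay": -28,"az": 0},
    {"jaw": 0.08,"dx": 0.13,"dy": 0,"dz": -0.04,"ax": 0,"ay": -35,"az": 0},
    {"jaw": 0.09,"dx": 0.14,"dy": 0,"dz": -0.03,"ax": 0,"ay": -42,"az": 0},
    {"jaw": 0.094,"dx": 0.15,"dy": 0,"dz": -0.02,"ax": 0,"ay": -49,"az": 0},
    {"jaw": 0.094,"dx": 0.16,"dy": 0,"dz": -0.01,"ax": 0,"ay": -56,"az": 0},
    {"jaw": 0.094,"dx": 0.16,"dy": 0,"dz": 0,"ax": 0,"ay": -57,"az": 0},
  ],
)

```text
t: 16.38
tool_pos: [0.4968, 0.0392, 0.2239]
ee_rot: [0.003, 0.644, 0.765, 0.0]
contact_force: [-0.4, 0.8, -0.6]
finger_gap: 0.0921
```

```bash
python3 go.py .484 .114 .25 10
```

```text
t 16.38 q [-0.094  0.124  1.81  -0.003  1.203 -1.835] p [0.4968 0.0392 0.2239] F [-0.4  0.8 -0.6] gap 0.0921
shift mm [ 75.8   0.3 -26.4] rot [ 0.32  0.   89.83] t 16.3833 rows 1.9245567529440744 12.546643382066852
```

Emit:
move_arm(
  moves=[
    {"jaw": 0.094,"dx": 0.02,"dy": 0,"dz": -0.01,"ax": 0,"ay": 0,"az": 7},
    {"jaw": 0.094,"dx": 0.05,"dy": 0,"dz": -0.02,"ax": 0,"ay": 0,"az": 14},
    {"jaw": 0.094,"dx": 0.07,"dy": 0,"dz": -0.026,"ax": 0,"ay": 0,"az": 21},
    {"jaw": 0.094,"dx": 0.076,"dy": 0,"dz": -0.026,"ax": 0,"ay": 0,"az": 28},
    {"jaw": 0.094,"dx": 0.076,"dy": 0,"dz": -0.026,"ax": 0,"ay": 0,"az": 35},
    {"jaw": 0.094,"dx": 0.076,"dy": 0,"dz": -0.026,"ax": 0,"ay": 0,"az": 42},
    {"jaw": 0.094,"dx": 0.076,"dy": 0,"dz": -0.026,"ax": 0,"ay": 0,"az": 49},
    {"jaw": 0.094,"dx": 0.076,"dy": 0,"dz": -0.026,"ax": 0,"ay": 0,"az": 56},
    {"jaw": 0.094,"dx": 0.076,"dy": 0,"dz": -0.026,"ax": 0,"ay": 0,"az": 63},
    {"jaw": 0.094,"dx": 0.076,"dy": 0,"dz": -0.026,"ax": 0,"ay": 0,"az": 70},
    {"jaw": 0.094,"dx": 0.076,"dy": 0,"dz": -0.026,"ax": 0,"ay": 0,"az": 77},
    {"jaw": 0.094,"dx": 0.076,"dy": 0,"dz": -0.026,"ax": 0,"ay": 0,"az": 84},
  ],
)

```text
t: 17.38
tool_pos: [0.4834, 0.1111, 0.2471]
ee_rot: [-0.0, 0.991, 0.133, -0.001]
contact_force: [-0.1, -0.2, -0.4]
finger_gap: 0.0937
```

Emit:
move_arm(
  moves=[
    {"jaw": 0.094,"dx": 0,"dy": 0,"dz": 0.02,"ax": 0,"ay": 0,"az": 6},
    {"jaw": 0.094,"dx": 0,"dy": 0,"dz": 0.05,"ax": 0,"ay": 0,"az": 6},
    {"jaw": 0.094,"dx": 0,"dy": 0,"dz": 0.06,"ax": 0,"ay": 0,"az": 6},
    {"jaw": 0.094,"dx": 0,"dy": 0,"dz": 0.06,"ax": 0,"ay": 0,"az": 6},
  ],
)

```text
t: 17.72
tool_pos: [0.4814, 0.1106, 0.1844]
ee_rot: [-0.0, 0.996, 0.084, -0.005]
contact_force: [0.4, -0.6, -0.5]
finger_gap: 0.0943
```

```bash
python3 wr.py w16
```

```text
t 17.72 q [ 0.05   0.176  1.844  0.     1.131 -0.117] p [0.4814 0.1106 0.1844] F [ 0.4 -0.6 -0.5] gap 0.0943
```

View pics/w16.png

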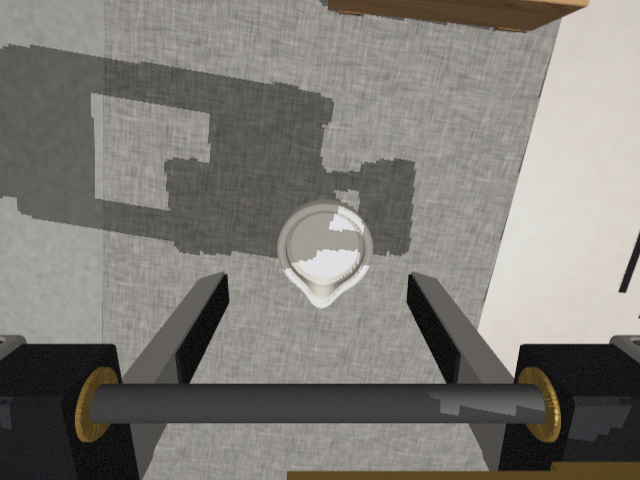

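```bash
cat > lip.py <<'E'
import sys
from plate import *
o=np.load(f'pics/{sys.argv[1]}.npy',allow_pickle=True).item(); d=o["d"]; s=o["s"]
I=(np.zeros(3),np.array([1.,0,0,0])); zt=s["tool_pos"][2]-.018
im=d["image"]; x0,y0,x1,y1=[int(v) for v in sys.argv[2:6]]
g=cv2.GaussianBlur(cv2.cvtColor(im,cv2.COLOR_RGB2GRAY),(3,3),0)
r=.034*373/(zt+.09)
c=cv2.HoughCircles(cv2.resize(g[y0:y1,x0:x1],None,fx=2,fy=2),cv2.HOUGH_GRADIENT,1,20,param1=100,param2=20,minRadius=int(1.75*r),maxRadius=int(2.2*r))
print("expect r",r,c)
for x,y,rr in c[0][:3]:
    print((x/2+x0,y/2+y0,rr/2),plane(d,(x/2+x0,y/2+y0),zt,I))
t=[float(v) for v in sys.argv[6:8]]; print("lip tip",plane(d,t,zt,I))
E
python3 lip.py w16 265 185 390 300 320 306; python3 -c "
import cv2
a=cv2.imread('pics/w16.png'); cv2.imwrite('pics/z16.png',cv2.resize(a[190:320,260:390],None,fx=4.5,fy=4.5,interpolation=2))"
```

```text
expect r 49.457338763442706 [[[112.5 127.5  88.2]]]
(np.float32(321.25), np.float32(248.75), np.float32(44.1)) [[0.00224931 0.00231344 0.16642302]]
lip tip [[0.00144312 0.04704899 0.16642302]]
```

View pics/z16.png

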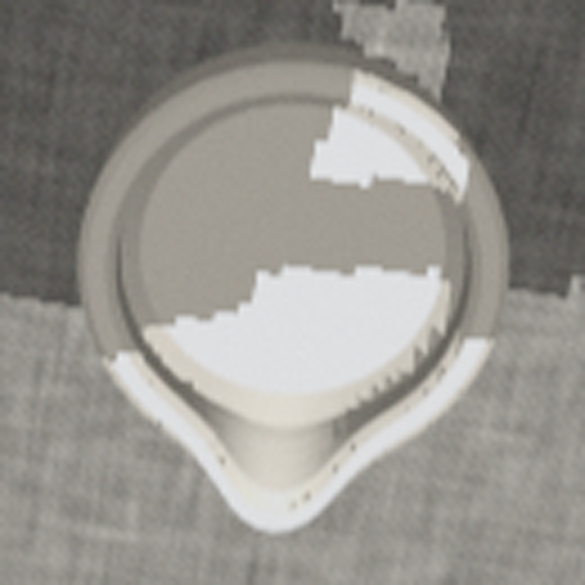

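```bash
python3 - <<'E'
from h import *
o=np.load('pics/w16.npy',allow_pickle=True).item(); d=o["d"]; s=o["s"]
I=(np.zeros(3),np.array([1.,0,0,0]))
P=plane(d,[(325.3,250),(321.1,308.2),(277.8,250),(372.9,250),(325.3,203.8)],s["tool_pos"][2]-.018,I); print(P.round(4))
v=P[1]-P[0]; print("lip dir in tool deg",np.degrees(np.arctan2(v[1],v[0])),np.hypot(*v[:2]))
R=Ro.from_quat(np.roll(s["ee_rot"],-1)).as_matrix(); w=R@v; print("lip az",np.degrees(np.arctan2(w[1],w[0])), "head",np.degrees(np.arctan2(R[1,0],R[0,0])))
E
```

```text
[[ 0.0051  0.0032  0.1664]
 [ 0.0023  0.0489  0.1664]
 [-0.0284  0.0032  0.1664]
 [ 0.0387  0.0033  0.1664]
 [ 0.0049 -0.03    0.1664]]
lip dir in tool deg 93.57744875273856 0.04569654798763052
lip az -83.9903057463341 head 9.587778352181239
```

Emit:
move_arm(
  moves=[
    {"jaw": 0.094,"dx": 0.005,"dy": 0.0035,"dz": 0.025,"ax": 0,"ay": 0,"az": 3.6},
    {"jaw": 0.094,"dx": 0.005,"dy": 0.0035,"dz": 0.055,"ax": 0,"ay": 0,"az": 3.6},
    {"jaw": 0.094,"dx": 0.005,"dy": 0.0035,"dz": 0.072,"ax": 0,"ay": 0,"az": 3.6},
    {"jaw": 0.094,"dx": 0.005,"dy": 0.0035,"dz": 0.078,"ax": 0,"ay": 0,"az": 3.6},
    {"jaw": 0.094,"dx": 0.005,"dy": 0.0035,"dz": 0.078,"ax": 0,"ay": 0,"az": 3.6},
  ],
)

```text
t: 18.18
tool_pos: [0.4901, 0.1076, 0.1097]
ee_rot: [-0.0, 0.999, 0.052, -0.001]
contact_force: [-0.3, 0.3, 0.1]
finger_gap: 0.094
```

```bash
python3 wr.py w17
```

```text
t 18.18 q [ 0.043  0.308  1.869  0.     0.967 -0.06 ] p [0.4901 0.1076 0.1097] F [-0.3  0.3  0.1] gap 0.094
```

View pics/w17.png

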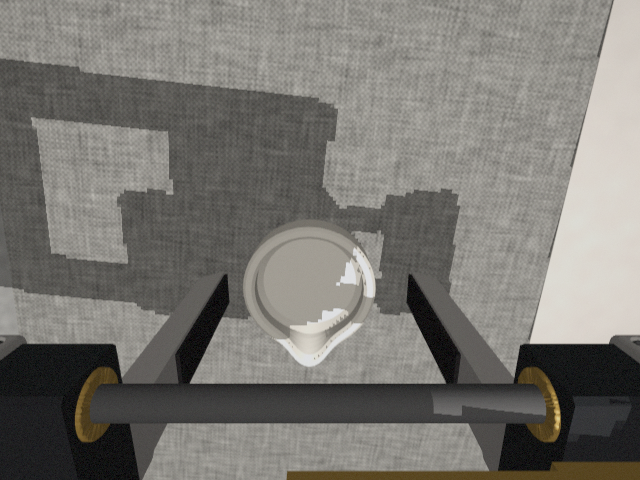

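```bash
python3 - <<'E'
from h import *
o=np.load('pics/w17.npy',allow_pickle=True).item(); d=o["d"]; s=o["s"]
I=(np.zeros(3),np.array([1.,0,0,0])); zt=.0917
P=plane(d,[(243,287),(376,287),(309,227),(308.5,366)],zt,I); print(P.round(4))
E
```

```text
[[-0.0384 -0.0027  0.0917]
 [ 0.0294 -0.0027  0.0917]
 [-0.0046 -0.0344  0.0917]
 [-0.0054  0.0443  0.0917]]
```

Emit:
move_arm(
  moves=[
    {"jaw": 0.094,"dx": -0.0045,"dy": -0.001,"dz": 0.004,"ax": 0,"ay": 0,"az": 0},
    {"jaw": 0.094,"dx": -0.0045,"dy": -0.001,"dz": 0.008,"ax": 0,"ay": 0,"az": 0},
    {"jaw": 0.085,"dx": -0.0045,"dy": -0.001,"dz": 0.008,"ax": 0,"ay": 0,"az": 0},
    {"jaw": 0.075,"dx": -0.0045,"dy": -0.001,"dz": 0.008,"ax": 0,"ay": 0,"az": 0},
    {"jaw": 0.06,"dx": -0.0045,"dy": -0.001,"dz": 0.008,"ax": 0,"ay": 0,"az": 0},
    {"jaw": 0.06,"dx": -0.0045,"dy": -0.001,"dz": 0.008,"ax": 0,"ay": 0,"az": 0},
    {"jaw": 0.06,"dx": -0.0045,"dy": -0.001,"dz": 0.008,"ax": 0,"ay": 0,"az": 0},
    {"jaw": 0.06,"dx": -0.0045,"dy": -0.001,"dz": 0.008,"ax": 0,"ay": 0,"az": 0},
  ],
  squeeze=15,
)

```text
t: 18.9
tool_pos: [0.4863, 0.1079, 0.1024]
ee_rot: [-0.0, 0.999, 0.051, 0.0]
contact_force: [-0.4, -0.4, 2.1]
finger_gap: 0.067
```

```bash
python3 wr.py w18
```

```text
t 18.9 q [ 0.044  0.313  1.882  0.     0.946 -0.059] p [0.4863 0.1079 0.1024] F [-0.4 -0.4  2.1] gap 0.067
```

View pics/w18.png

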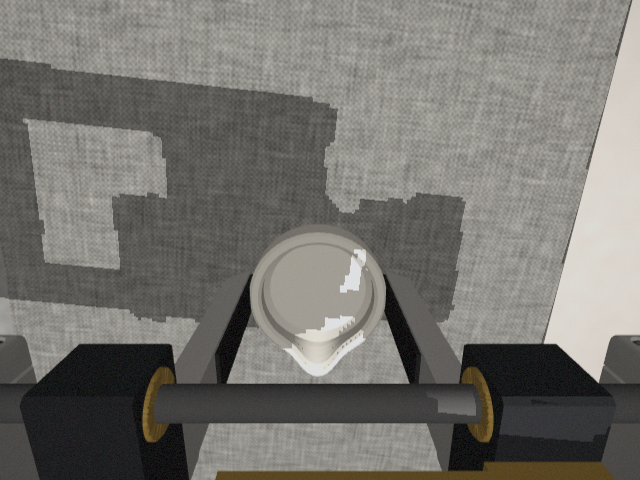

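Emit:
move_arm(
  moves=[
    {"jaw": 0.06,"dx": 0,"dy": 0,"dz": -0.02,"ax": 0,"ay": 0,"az": 0},
    {"jaw": 0.06,"dx": 0,"dy": 0,"dz": -0.05,"ax": 0,"ay": 0,"az": -3},
    {"jaw": 0.06,"dx": 0.004,"dy": 0.02,"dz": -0.065,"ax": 0,"ay": 0,"az": -10},
    {"jaw": 0.06,"dx": 0.01,"dy": 0.046,"dz": -0.065,"ax": 0,"ay": 0,"az": -17},
    {"jaw": 0.06,"dx": 0.016,"dy": 0.076,"dz": -0.065,"ax": 0,"ay": 0,"az": -24},
    {"jaw": 0.06,"dx": 0.023,"dy": 0.108,"dz": -0.065,"ax": 0,"ay": 0,"az": -31},
    {"jaw": 0.06,"dx": 0.03,"dy": 0.14,"dz": -0.065,"ax": 0,"ay": 0,"az": -38},
    {"jaw": 0.06,"dx": 0.037,"dy": 0.172,"dz": -0.065,"ax": 0,"ay": 0,"az": -45},
    {"jaw": 0.06,"dx": 0.044,"dy": 0.204,"dz": -0.065,"ax": 0,"ay": 0,"az": -52},
    {"jaw": 0.06,"dx": 0.051,"dy": 0.236,"dz": -0.065,"ax": 0,"ay": 0,"az": -59},
    {"jaw": 0.06,"dx": 0.058,"dy": 0.268,"dz": -0.065,"ax": 0,"ay": 0,"az": -66},
    {"jaw": 0.06,"dx": 0.063,"dy": 0.292,"dz": -0.065,"ax": 0,"ay": 0,"az": -73},
  ],
)

```text
t: 19.95
tool_pos: [0.5792, -0.1787, 0.1668]
ee_rot: [0.0, 0.771, 0.637, -0.0]
contact_force: [-0.0, 0.2, -0.6]
finger_gap: 0.0668
```

```bash
python3 go.py .5835 -.19 .167 91.2
```

```text
t 19.95 q [-4.420e-01  4.100e-01  1.578e+00 -1.000e-03  1.153e+00 -1.823e+00] p [ 0.5792 -0.1787  0.1668] F [-0.   0.2 -0.6] gap 0.0668
shift mm [-10.3   6.3  -0.2] rot [  0.02   0.04 -12.02] t 19.95 rows 0.29010083056497943 1.6794516209336463
```

Emit:
move_arm(
  moves=[
    {"jaw": 0.06,"dx": -0.005,"dy": 0.003,"dz": 0,"ax": 0,"ay": 0,"az": -6},
    {"jaw": 0.06,"dx": -0.0105,"dy": 0.0065,"dz": 0,"ax": 0,"ay": 0,"az": -12},
    {"jaw": 0.06,"dx": -0.0105,"dy": 0.0065,"dz": 0,"ax": 0,"ay": 0,"az": -12},
    {"jaw": 0.06,"dx": -0.0105,"dy": 0.0065,"dz": 0,"ax": 0,"ay": 0,"az": -12},
  ],
)

```text
t: 20.28
tool_pos: [0.5829, -0.1877, 0.1666]
ee_rot: [-0.001, 0.703, 0.711, -0.0]
contact_force: [-0.0, 0.4, -1.3]
finger_gap: 0.0669
```

```bash
python3 go.py .5835 -.19 .127 91.2;python3 wr.py w19;  python3 -c "
from plate import *
o=np.load('pics/w19.npy',allow_pickle=True).item(); d=o['d']
c=[0,0]
for i in range(3):
    c,r,n=platefit(d,o['s']['tool_pos'][2]-.014,c); print(c,r,n)
p,q=pose(o['s']);R=Ro.from_quat(np.roll(q,-1)).as_matrix(); print((p+R@np.array([*c,.15])))"
```

```text
t 20.28 q [-0.453  0.422  1.561  0.     1.159 -2.036] p [ 0.5829 -0.1877  0.1666] F [-0.   0.4 -1.3] gap 0.0669
shift mm [-2.3  0.6 39.6] rot [-0.05 -0.04 -0.49] t 20.2833 rows 0.9504333411571338 0.0696205300364073
t 20.28 q [-0.453  0.422  1.561  0.     1.159 -2.036] p [ 0.5829 -0.1877  0.1666] F [-0.   0.4 -1.3] gap 0.0669
[-0.0017605   0.00095327] 0.08429022915287046 90
[-0.0018155   0.00100125] 0.08433000712511714 83
[-0.00176634  0.00101867] 0.08432333884574277 84
[ 0.58379383 -0.18935031  0.01655943]
```

View pics/w19.png

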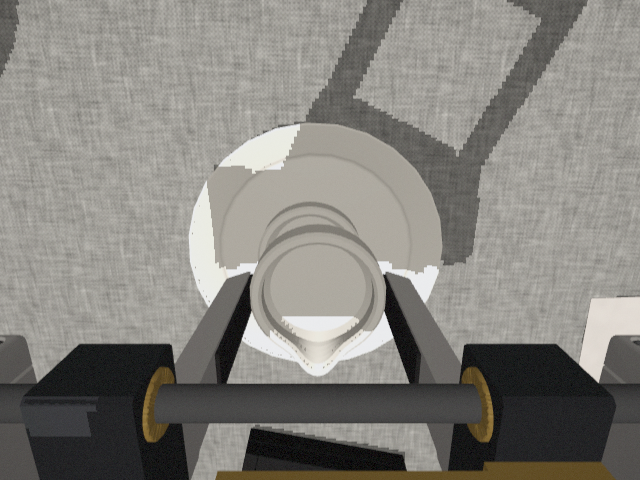

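```bash
python3 -c "
import cv2,numpy as np
a=cv2.imread('pics/w6.png'); b=cv2.imread('pics/w19.png')
cv2.imwrite('pics/z19.png',np.hstack([cv2.resize(a[175:285,260:375],(400,383),interpolation=2),cv2.resize(b[190:290,250:370],(400,333),interpolation=2)[:333].copy() if 0 else cv2.copyMakeBorder(cv2.resize(b[190:290,250:370],(400,333),interpolation=2),0,50,0,0,0)]))"
```

```text
(no output)
```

View pics/z19.png

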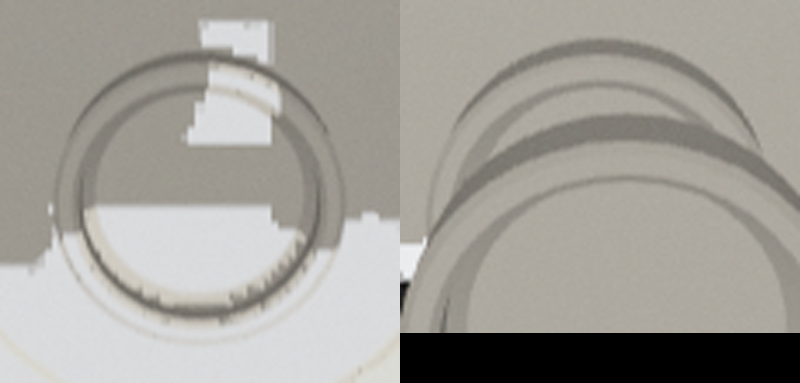

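```bash
python3 - <<'E'
from plate import *
I=(np.zeros(3),np.array([1.,0,0,0]))
o=np.load('pics/w6.npy',allow_pickle=True).item(); z=o["s"]["tool_pos"][2]
print("w6 dish",plane(o["d"],[(317.5,233.2),(275.8,232),(359.2,232),(317.5,192.8),(317.5,273.6)],z-.024,I).round(4))
o=np.load('pics/w19.npy',allow_pickle=True).item(); z=o["s"]["tool_pos"][2]
print("w19 dish",plane(o["d"],[(311.2,205.6),(258.4,257)],z-.024,I).round(4))
p=plane(o["d"],[(318,233.5),(318,375)],.0845,I); print("held top/lip tip",p.round(4))
P=plane(o["d"],[(256,427),(244,462),(405,455)],z-.026,I); print(P.round(3))
E
```

```text
w6 dish [[-0.0003  0.0026  0.2057]
 [-0.034   0.0016  0.2057]
 [ 0.0333  0.0016  0.2057]
 [-0.0003 -0.0304  0.2057]
 [-0.0003  0.0377  0.2057]]
w19 dish [[-0.0041 -0.0345  0.1426]
 [-0.0382 -0.0008  0.1426]]
held top/lip tip [[-0.     -0.0339  0.0845]
 [-0.      0.044   0.0845]]
[[-0.046  0.132  0.141]
 [-0.056  0.165  0.141]
 [ 0.066  0.159  0.141]]
```

Emit:
move_arm(
  moves=[
    {"jaw": 0.06,"dx": -0.003,"dy": 0,"dz": 0.012,"ax": 0,"ay": 0,"az": -0.5},
    {"jaw": 0.06,"dx": -0.003,"dy": 0,"dz": 0.024,"ax": 0,"ay": 0,"az": -0.5},
    {"jaw": 0.06,"dx": -0.003,"dy": 0,"dz": 0.03,"ax": 0,"ay": 0,"az": -0.5},
    {"jaw": 0.06,"dx": -0.003,"dy": 0,"dz": 0.033,"ax": 0,"ay": 0,"az": -0.5},
    {"jaw": 0.06,"dx": -0.003,"dy": 0,"dz": 0.033,"ax": 0,"ay": 0,"az": -0.5},
  ],
)

```text
t: 20.75
tool_pos: [0.5822, -0.1898, 0.1321]
ee_rot: [-0.002, 0.698, 0.716, -0.001]
contact_force: [0.5, -0.5, -0.4]
finger_gap: 0.0671
```

```bash
python3 wr.py w20; python3 -c "
import cv2,numpy as np
b=cv2.imread('pics/w20.png'); cv2.imwrite('pics/z20.png',cv2.resize(b[200:380,230:410],(720,600),interpolation=2) if 0 else cv2.resize(b[205:355,230:410],(720,600),interpolation=2))
from plant import viewer
d=viewer.get_image('scene')['image'][180:300,200:330,::-1]; cv2.imwrite('pics/s20.png',cv2.resize(d,None,fx=4,fy=4,interpolation=2))"
```

```text
t 20.75 q [-0.456  0.469  1.576  0.     1.1   -2.052] p [ 0.5822 -0.1898  0.1321] F [ 0.5 -0.5 -0.4] gap 0.0671
```

View pics/z20.png

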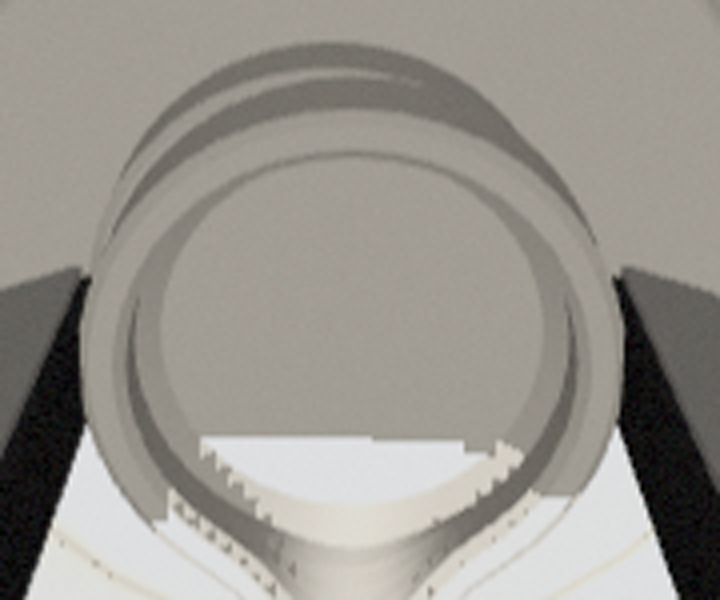

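View pics/s20.png

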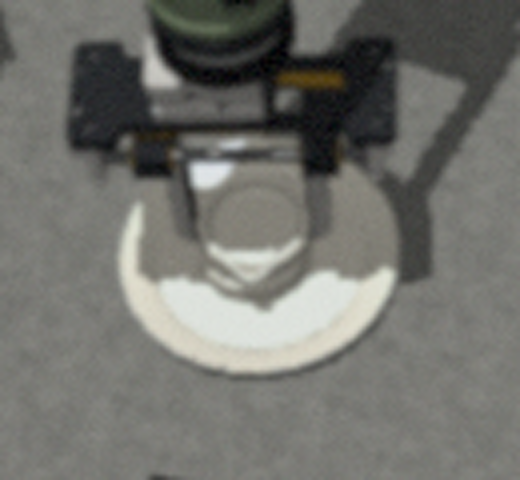

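```bash
python3 - <<'E'
from h import *
I=(np.zeros(3),np.array([1.,0,0,0]))
o=np.load('pics/w20.npy',allow_pickle=True).item(); z=o["s"]["tool_pos"][2]
im=o["d"]["image"]; g=cv2.cvtColor(im,cv2.COLOR_RGB2GRAY)
print("rim lower left edge / top",plane(o["d"],[(230+92/4,205+262/4),(230+330/4,205+74/4)],z-.024,I).round(4))
# outer underside arc of lower dish at z=.006: boundary plate/dark wall
print("bottom arc pts"); 
pts=[(145,150),(200,92),(260,56),(330,42),(400,52),(450,77),(500,115)]
P=plane(o["d"],[(230+x/4,205+y/4) for x,y in pts],z-.006,I); print(P.round(4)); 
from scipy.optimize import least_squares
s=least_squares(lambda c:np.hypot(P[:,0]-c[0],P[:,1]-c[1])-.034,[0,0]); print(s.x,s.fun.round(4))
# held dish bottom arc at depth .102
pts=[(115,230),(150,175),(200,125),(250,95),(300,80),(351,76),(400,80),(450,92)]
P=plane(o["d"],[(230+x/4,205+y/4) for x,y in pts],.1021,I)
s=least_squares(lambda c:np.hypot(P[:,0]-c[0],P[:,1]-c[1])-.034,[0,0]); print("held",s.x,s.fun.round(4))
E
```

```text
rim lower left edge / top [[-0.0358 -0.0056  0.1081]
 [-0.0029 -0.0324  0.1081]]
bottom arc pts
[[-0.0304 -0.0159  0.1261]
 [-0.022  -0.0248  0.1261]
 [-0.0132 -0.0302  0.1261]
 [-0.0031 -0.0323  0.1261]
 [ 0.007  -0.0308  0.1261]
 [ 0.0143 -0.027   0.1261]
 [ 0.0217 -0.0213  0.1261]]
[-0.00214755  0.00228319] [-0.0004 -0.0004  0.0003  0.0006  0.0003 -0.0004 -0.0005]
held [0.00034104 0.00017718] [ 0.0002 -0.0003 -0.0001  0.0002  0.0001 -0.0001 -0.0001  0.0001]
```

Emit:
move_arm(
  moves=[
    {"jaw": 0.06,"dx": -0.002,"dy": 0.0015,"dz": 0.001,"ax": 0,"ay": 0,"az": 0},
    {"jaw": 0.06,"dx": -0.002,"dy": 0.0015,"dz": 0.0025,"ax": 0,"ay": 0,"az": 0},
    {"jaw": 0.06,"dx": -0.002,"dy": 0.0015,"dz": 0.0035,"ax": 0,"ay": 0,"az": 0},
    {"jaw": 0.06,"dx": -0.002,"dy": 0.0015,"dz": 0.004,"ax": 0,"ay": 0,"az": 0},
    {"jaw": 0.06,"dx": -0.002,"dy": 0.0015,"dz": 0.004,"ax": 0,"ay": 0,"az": 0},
  ],
)

```text
t: 21.27
tool_pos: [0.5847, -0.1926, 0.1301]
ee_rot: [-0.0, 0.698, 0.716, -0.0]
contact_force: [-0.5, -0.2, -0.8]
finger_gap: 0.0672
```

```bash
python3 wr.py w21; python3 -c "
import cv2,numpy as np
b=cv2.imread('pics/w21.png'); cv2.imwrite('pics/z21.png',cv2.resize(b[205:355,230:410],(720,600),interpolation=2))"
```

```text
t 21.27 q [-0.459  0.476  1.57  -0.     1.095 -2.054] p [ 0.5847 -0.1926  0.1301] F [-0.5 -0.2 -0.8] gap 0.0672
```

View pics/z21.png

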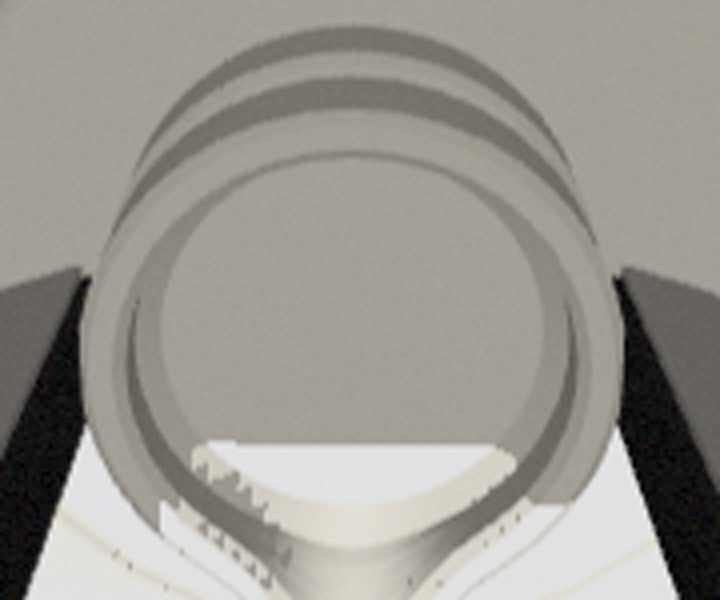

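```bash
python3 - <<'E'
from h import *
I=(np.zeros(3),np.array([1.,0,0,0]))
o=np.load('pics/w21.npy',allow_pickle=True).item(); d=o["d"]
for z in(.129,.1301):
  print(plane(d,[(230+352/4,205+50/4)],z-.024,I).round(4),plane(d,[(230+352/4,205+26/4)],z-.006,I).round(4),plane(d,[(230+352/4,205+76/4),(230+352/4,205+109/4)],.102,I).round(4))
  print(plane(d,[(230+352/4,205+109/4)],.084,I))
E
```

```text
[[ 0.     -0.0364  0.105 ]] [[ 1.00e-04 -3.54e-02  1.23e-01]] [[ 0.     -0.0338  0.102 ]
 [ 0.     -0.0294  0.102 ]]
[[-4.64349459e-05 -3.46877497e-02  8.40000000e-02]]
[[ 0.     -0.0362  0.1061]] [[ 1.000e-04 -3.510e-02  1.241e-01]] [[ 0.     -0.0338  0.102 ]
 [ 0.     -0.0294  0.102 ]]
[[-4.64349459e-05 -3.46877497e-02  8.40000000e-02]]
```

Emit:
move_arm(
  moves=[
    {"jaw": 0.06,"dx": 0,"dy": -0.0013,"dz": 0.0008,"ax": 0,"ay": 0,"az": 0},
    {"jaw": 0.06,"dx": 0,"dy": -0.0013,"dz": 0.0015,"ax": 0,"ay": 0,"az": 0},
    {"jaw": 0.06,"dx": 0,"dy": -0.0013,"dz": 0.002,"ax": 0,"ay": 0,"az": 0},
    {"jaw": 0.06,"dx": 0,"dy": -0.0013,"dz": 0.0025,"ax": 0,"ay": 0,"az": 0},
    {"jaw": 0.06,"dx": 0,"dy": -0.0013,"dz": 0.003,"ax": 0,"ay": 0,"az": 0},
  ],
)

```text
t: 21.73
tool_pos: [0.5834, -0.1926, 0.1271]
ee_rot: [-0.0, 0.698, 0.716, -0.0]
contact_force: [0.6, -0.6, -1.1]
finger_gap: 0.067
```

Emit:
move_arm(
  moves=[
    {"jaw": 0.06,"dx": 0,"dy": 0,"dz": 0.0003,"ax": 0,"ay": 0,"az": 0},
  ],
)

```text
t: 21.82
tool_pos: [0.5835, -0.1926, 0.1268]
ee_rot: [-0.0, 0.698, 0.716, 0.0]
contact_force: [0.5, 0.1, -1.1]
finger_gap: 0.0671
```

Emit:
move_arm(
  moves=[
    {"jaw": 0.06,"dx": 0,"dy": 0,"dz": 0.0004,"ax": 0,"ay": 0,"az": 0},
    {"jaw": 0.06,"dx": 0,"dy": 0,"dz": 0.0007,"ax": 0,"ay": 0,"az": 0},
    {"jaw": 0.06,"dx": 0,"dy": 0,"dz": 0.0007,"ax": 0,"ay": 0,"az": 0},
  ],
)

```text
t: 22.07
tool_pos: [0.5835, -0.1926, 0.1265]
ee_rot: [-0.0, 0.698, 0.716, 0.0]
contact_force: [-1.4, 0.5, 2.2]
finger_gap: 0.0669
```

Emit:
move_arm(
  moves=[
    {"jaw": 0.06,"dx": 0,"dy": 0,"dz": 0.0003,"ax": 0,"ay": 0,"az": 0},
    {"jaw": 0.06,"dx": 0,"dy": 0,"dz": 0.0003,"ax": 0,"ay": 0,"az": 0},
  ],
)

```text
t: 22.23
tool_pos: [0.5836, -0.1926, 0.1265]
ee_rot: [0.0, 0.698, 0.716, -0.0]
contact_force: [-3.9, 0.2, 5.1]
finger_gap: 0.067
```

```bash
python3 wr.py w22; python3 -c "
import cv2,numpy as np
b=cv2.imread('pics/w22.png'); cv2.imwrite('pics/z22.png',cv2.resize(b[205:355,230:410],(720,600),interpolation=2))"
```

```text
t 22.23 q [-0.46   0.479  1.575 -0.     1.088 -2.055] p [ 0.5836 -0.1926  0.1265] F [-3.9  0.2  5.1] gap 0.067
```

View pics/z22.png

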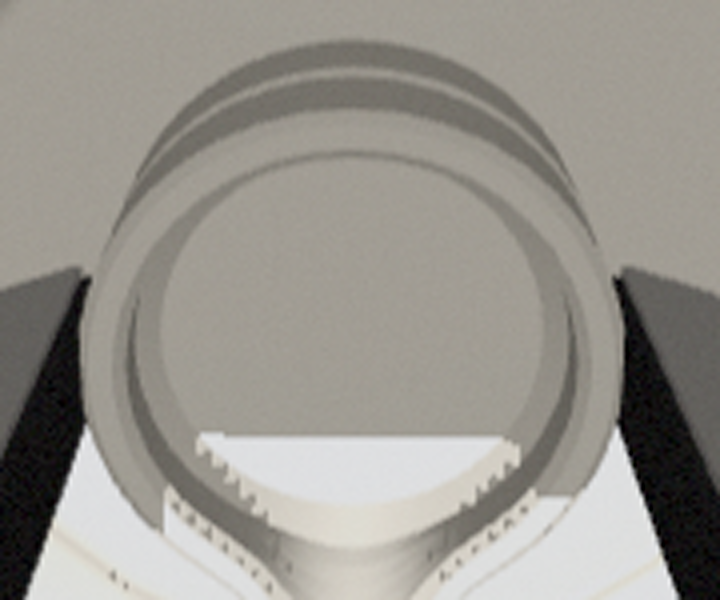

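Emit:
move_arm(
  moves=[
    {"jaw": 0.06,"dx": 0,"dy": 0,"dz": -0.003,"ax": 0,"ay": 0,"az": 0},
    {"jaw": 0.06,"dx": 0,"dy": -0.0013,"dz": -0.003,"ax": 0,"ay": 0,"az": 0},
    {"jaw": 0.06,"dx": 0,"dy": -0.0013,"dz": -0.002,"ax": 0,"ay": 0,"az": 0},
    {"jaw": 0.06,"dx": 0,"dy": -0.0013,"dz": -0.001,"ax": 0,"ay": 0,"az": 0},
    {"jaw": 0.06,"dx": 0,"dy": -0.0013,"dz": -0.0005,"ax": 0,"ay": 0,"az": 0},
    {"jaw": 0.06,"dx": 0,"dy": -0.0013,"dz": -0.0002,"ax": 0,"ay": 0,"az": 0},
    {"jaw": 0.06,"dx": 0,"dy": -0.0013,"dz": 0,"ax": 0,"ay": 0,"az": 0},
  ],
)

```text
t: 22.87
tool_pos: [0.5821, -0.1926, 0.1265]
ee_rot: [-0.0, 0.698, 0.716, -0.0]
contact_force: [-2.8, 1.1, 6.0]
finger_gap: 0.0671
```

```bash
python3 wr.py w23; python3 -c "
import cv2,numpy as np
b=cv2.imread('pics/w23.png'); cv2.imwrite('pics/z23.png',cv2.resize(b[205:355,230:410],(720,600),interpolation=2))"
```

```text
t 22.87 q [-0.461  0.477  1.578 -0.     1.087 -2.056] p [ 0.5821 -0.1926  0.1265] F [-2.8  1.1  6. ] gap 0.0671
```

View pics/z23.png

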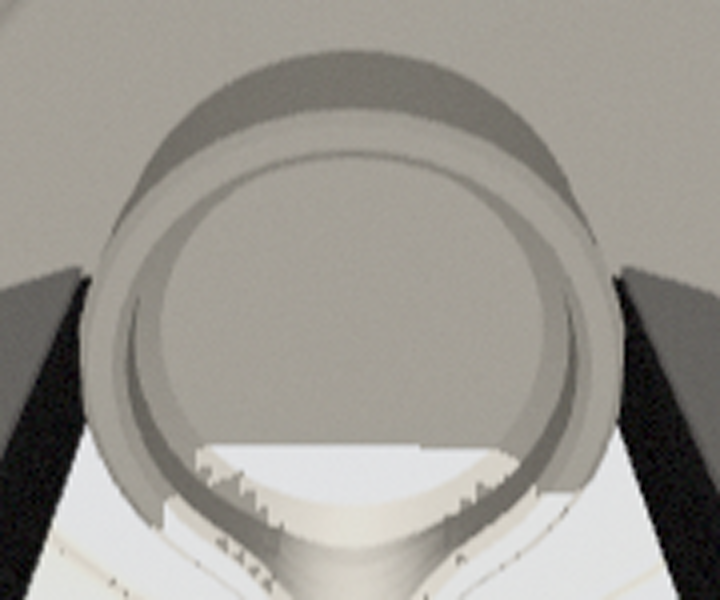

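Flush now. I'll open slowly and withdraw.

Emit:
move_arm(
  moves=[
    {"jaw": 0.07,"dx": 0,"dy": 0,"dz": 0,"ax": 0,"ay": 0,"az": 0},
    {"jaw": 0.076,"dx": 0,"dy": 0,"dz": 0,"ax": 0,"ay": 0,"az": 0},
    {"jaw": 0.084,"dx": 0,"dy": 0,"dz": 0,"ax": 0,"ay": 0,"az": 0},
    {"jaw": 0.088,"dx": 0,"dy": 0,"dz": -0.003,"ax": 0,"ay": 0,"az": 0},
    {"jaw": 0.088,"dx": 0,"dy": 0,"dz": -0.02,"ax": 0,"ay": 0,"az": 0},
    {"jaw": 0.088,"dx": 0,"dy": 0,"dz": -0.05,"ax": 0,"ay": 0,"az": 0},
    {"jaw": 0.088,"dx": 0,"dy": 0,"dz": -0.09,"ax": 0,"ay": 0,"az": 0},
    {"jaw": 0.088,"dx": 0,"dy": 0,"dz": -0.12,"ax": 0,"ay": 0,"az": 0},
    {"jaw": 0.088,"dx": 0,"dy": 0,"dz": -0.12,"ax": 0,"ay": 0,"az": 0},
  ],
)

```text
t: 23.67
tool_pos: [0.586, -0.1944, 0.2545]
ee_rot: [0.007, 0.698, 0.716, 0.002]
contact_force: [0.6, -0.9, 1.9]
finger_gap: 0.0881
```

```bash
python3 wr.py w24
```

```text
t 23.67 q [-0.46   0.328  1.492 -0.     1.307 -2.056] p [ 0.586  -0.1944  0.2545] F [ 0.6 -0.9  1.9] gap 0.0881
```

View pics/w24.png

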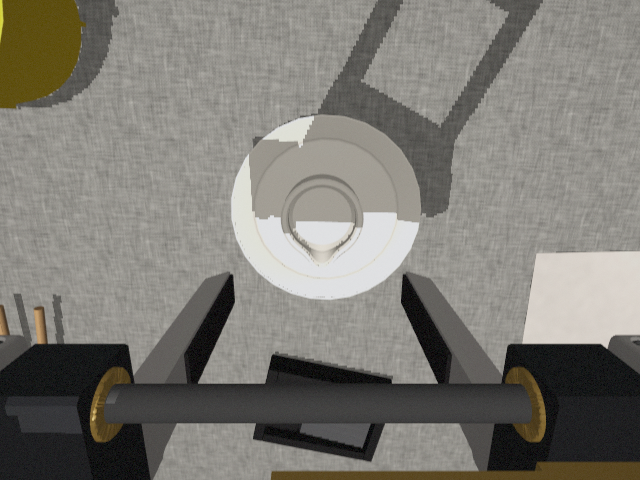

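Emit:
move_arm(
  moves=[
    {"jaw": 0.088,"dx": 0.04,"dy": 0,"dz": -0.03,"ax": 0,"ay": 0,"az": 0},
    {"jaw": 0.088,"dx": 0.08,"dy": -0.01,"dz": -0.04,"ax": 0,"ay": 0,"az": 0},
    {"jaw": 0.088,"dx": 0.12,"dy": -0.03,"dz": -0.04,"ax": 0,"ay": 0,"az": 0},
    {"jaw": 0.088,"dx": 0.15,"dy": -0.05,"dz": -0.04,"ax": 0,"ay": 0,"az": 0},
    {"jaw": 0.088,"dx": 0.18,"dy": -0.08,"dz": -0.04,"ax": 0,"ay": 0,"az": 0},
    {"jaw": 0.088,"dx": 0.21,"dy": -0.1,"dz": -0.04,"ax": 0,"ay": 0,"az": 0},
    {"jaw": 0.088,"dx": 0.24,"dy": -0.12,"dz": -0.04,"ax": 0,"ay": 0,"az": 0},
    {"jaw": 0.088,"dx": 0.27,"dy": -0.12,"dz": -0.04,"ax": 0,"ay": 0,"az": 0},
    {"jaw": 0.088,"dx": 0.29,"dy": -0.12,"dz": -0.04,"ax": 0,"ay": 0,"az": 0},
    {"jaw": 0.088,"dx": 0.29,"dy": -0.12,"dz": -0.04,"ax": 0,"ay": 0,"az": 0},
  ],
)

```text
t: 24.55
tool_pos: [0.4535, 0.0973, 0.2845]
ee_rot: [-0.001, 0.697, 0.717, -0.0]
contact_force: [-1.4, 0.6, -0.6]
finger_gap: 0.0881
```

```bash
python3 - <<'E'
from plant import viewer
from h import *
T={}
for n in('top','scene'):
    d=viewer.get_image(n); T[n]=d; np.save(f'pics/{n}25.npy',d,allow_pickle=True)
    cv2.imwrite(f'pics/{n}25.png',d['image'][:,:,::-1])
a=T['top']['image'][140:290,310:410,::-1]; b=T['scene']['image'][205:355,215:315,::-1]
cv2.imwrite('pics/z25.png',np.hstack([cv2.resize(a,(400,600),interpolation=2),cv2.resize(b,(400,600),interpolation=2)]))
E
```

```text
(no output)
```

View pics/z25.png

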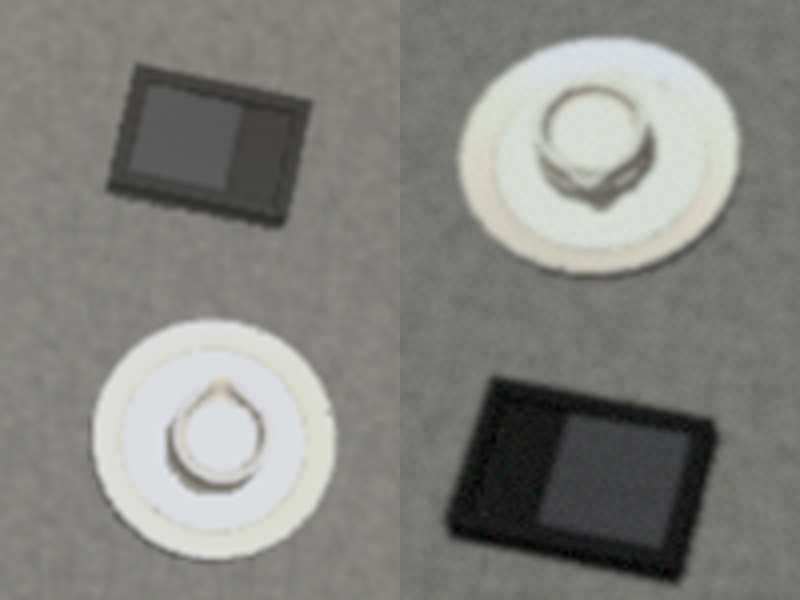

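View pics/scene25.png

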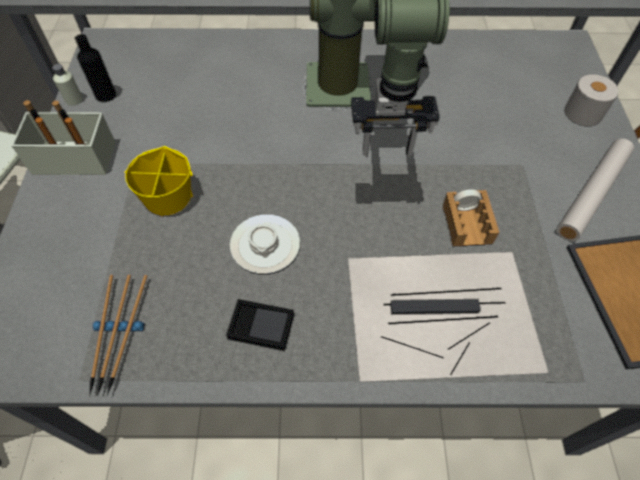

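```bash
python3 - <<'E'
from h import *
t=np.load('pics/top25.npy',allow_pickle=True).item(); s=np.load('pics/scene25.npy',allow_pickle=True).item()
T=lambda x,y:(310+x/4,140+y/4); S=lambda x,y:(215+(x-400)/4,205+y/4)
def c(d,f,pts,z): 
    P=plane(d,[f(*p) for p in pts],z); return circ(P)
print("plate top",c(t,T,[(93,437),(335,437),(214,320),(214,560)],.014),"scene",c(s,S,[(459,155),(740,155),(600,38),(600,275)],.014))
pd=[(172,437),(266,437),(183,465),(218,481),(255,465)]; print("dish top",c(t,T,pd,.042),"tip",plane(t,T(221,379),.042))
sd=[(541,125),(651,125),(595,84),(560,97),(632,97)]; print("dish scene",c(s,S,sd,.042),"tip",plane(s,S(592,187),.042))
print("ink top",plane(t,[T(137,66),T(312,101),T(110,187),T(282,222)],.026).mean(0),"scene",plane(s,[S(492,378),S(716,422),S(452,528),S(682,575)],.026).mean(0))
E
python3 m0.py | head -1; python3 log.py
```

```text
plate top (array([ 0.58344281, -0.19261294]), np.float64(0.08431020039195003)) scene (array([ 0.58555295, -0.18834692]), np.float64(0.08526009053118612))
dish top (array([ 0.58134021, -0.1936185 ]), np.float64(0.031942018196654556)) tip [[ 0.61994924 -0.19520901  0.042     ]]
dish scene (array([ 0.58813122, -0.18866594]), np.float64(0.03280531895788987)) tip [[ 0.62766425 -0.18816777  0.042     ]]
ink top [ 0.79423195 -0.18913401  0.026     ] scene [ 0.80123148 -0.18294767  0.026     ]
scene plate z 0.014 [ 0.5825 -0.1897] 0.0843 183
t 24.75 q [ 1.600e-02 -1.600e-02  1.821e+00 -1.000e-03  1.337e+00 -1.578e+00] p [0.455  0.0936 0.2851] F [ 0.4 -0.6 -0.4] gap 0.0879Traceback (most recent call last):
  File "m0.py", line 12, in <module>
    c=max(cs,key=cv2.contourArea)[:,0]+[x,y]
      ~~~^^^^^^^^^^^^^^^^^^^^^^^^
ValueError: max() iterable argument is empty
```

```bash
python3 -c "
from plant import arm
print(arm.job_done())"
```

```text
the job is handed in; nothing more can be done
None
```

The job is handed in at 24.8 s. The plain dish sits on the plate hollow side up, and the lipped dish lies on top of it, also hollow side up, with its lip pointing at the inkstone.

**How it was done:**
- The plain dish went straight from the felt onto the plate.
- The lipped dish was pinched by its thickness and lifted out of the rack.
- The gripper cannot lay it flat in that grip, so I tilted it to rest on one edge on the felt and opened the jaws slowly. When the lower finger slid out, its lip edge dropped the last centimetre or so onto the felt.
- I then regripped it across its sides, turned it and set it on the plain dish. One small lift and re-centring followed. Both dishes on the plate were set down at about 5–6 N before the jaws opened.

**Last checks:**
- **Stack:** just before release the wrist view showed the upper dish flush on the lower one, with no offset visible.
- **Centring on the plate:** the plain dish measured about 2.5 mm off the plate's centre towards -y. The two fixed cameras put the stack 2–3 mm off, but they disagree on the direction by up to 5 mm. I left it there.
- **Lip direction:** the wrist pose gives about 1.5°, with about 1.2° wanted. The fixed cameras give -2.4° and +0.7°.
- **Other things:** the other rack dish, the paperweight and the bucket look unmoved in the last scene picture.

One automatic re-measurement of the plain dish's old place stopped with an error, because it found nothing white there once the dish had been moved.

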